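# Blow the dust off the sanding blocks at the air-gun carriage

## Task

Clean the dust off every sanding block lying on the green mat: set them all down in the yellow-edged carriage, none on top of another, push the carriage fully to its far stop beside the air gun, then squeeze the gun's red trigger fully against its grip twice, holding it for a second and letting it spring right back each time. Then pull the carriage fully back to its near stop and put every block away in the white tray, none on top of another. Never pull the trigger while the carriage is away from the far stop, and leave the other things on the bench where they are.

Things in the scene. Friction and masses are not known exactly. Their poses are not given: they have to be found in the camera images.
- sander1: sanding block with a dark wooden grip rib: cork sole 100 x 46 mm, 12 mm thick, and along its middle an upright rib 80 mm long, 18 mm thick, rising 24 mm above the sole (36 mm in all); lift it by the rib. Origin on its centre line 18 mm above the sole (half its height), x along its length, z up. Absent in some runs.
- sander2: the same as sander1, dark rib. Origin on its centre line 18 mm above the sole (half its height), x along its length, z up. Absent in some runs.
- sander3: the same as sander1 but with a pale rib. Origin on its centre line 18 mm above the sole (half its height), x along its length, z up. Absent in some runs.
- sander4: the same as sander1 but with a pale rib. Origin on its centre line 18 mm above the sole (half its height), x along its length, z up. Absent in some runs.
- mat: green mat fixed on the bench, 270 (x) x 240 (y) x 3 mm, where the dusty sanding blocks lie at the start. Origin at the centre of its underside.
- cleantray: white tray fixed on the bench, for the clean sanding blocks: 180 (x) x 240 (y) mm outside, walls 5 mm thick and 22 mm high, inner floor 5 mm above its origin. Origin at the centre of its underside. It and the mat may change sides.
- bed (a point): centre of the carriage's floor surface (45 mm above the bench); it moves with the carriage. The carriage is a plywood tray with yellow rims, inside 130 (x) x 225 (y) mm, rims 5 mm thick and 12 mm high above its floor. Its x points along the slide, away from the robot, to the far stop.
- handle (a point): grip point on the carriage's handle, an upright black round post 20 mm in diameter at the middle of the carriage's near side, 90 mm to -x of its floor's centre; the post rises 56 mm above the carriage floor and this point is 11 mm below its top.
- carriage (a joint): travel of the carriage along its rails, m: 0 at the near stop (fully home), 0.14 at the far stop, beside the air gun. It rubs with about 2 N and stays where it is left.
- rig: fixed base of the carriage and the air gun; origin on the bench under the middle of the rails, axes as bed. The gun (blue barrel, brass nozzle) lies on its side on a stand at the rig's far -y corner; its black fixed grip, 30 mm thick (y) and 36 mm high, centred 100 mm above the bench, runs along x toward the robot; the red trigger, 22 mm high, lies along the grip's +y side.
- squeeze (a point): where to pinch the air gun, from above with fingers closing along the rig's y, 100 mm above the bench (the grip's mid height). The black grip's back face is 21.5 mm to -y of this point; the red trigger's outer face is 39 mm to +y when released and 21.5 mm to +y when fully squeezed, so this point is the middle of the squeezed pair. Axes as bed.
- trigger (a joint): angle of the trigger, rad: 0 released, 0.34 fully squeezed against the grip. Its hinge is vertical, 53 mm to +x of squeeze; a spring returns it (about 7 N at squeeze when fully squeezed).
- glue: white glue bottle, 56 mm across, 120 mm high. Bystander; origin under its centre.
- varnish: low amber jar, 56 mm across, 60 mm high. Bystander; origin under its centre.
- cup: dark mug, 76 mm across, 90 mm high. Bystander; origin under its centre.
- chisel: hand tool like a screwdriver, lying. Bystander.
- gluebrush: brush, lying. Bystander.
- plane: small brass plane with a wooden wedge, 140 mm long, 52 mm high. Bystander; origin under its centre.
There are look-alikes about, which are no part of the job. What is shaped like the sander2 but purple or turquoise is not meant.

How it is judged:
By the outcome, as a careful person would: the job done as asked, in the order asked, and still so for the second after the job is handed in, with the robot touching nothing.
Of sander1, sander2, sander3, sander4 only 2 to 3 are there at a start; the rules pass over those that are not, and their reading is None.
At some moment in a run one of sander1, sander2, sander3, sander4 may be knocked a few centimetres aside while the robot is not near it.
Once in a run the grip may slacken for a moment while it holds something.
It also fails if it takes over 210 s, if anything falls off the work surface, if the arm or the gripper's body presses on something with over 40 N, if the wrist force passes 120 N, or if a joint passes its speed limit or range.

## Robot

A 6-joint arm with a two-finger parallel gripper is mounted at the origin on the work surface. World frame = base frame: x ahead of the robot, y to its left, z up, the work surface at z = 0. Lengths are in m, angles in degrees, forces in N, time in s.
With the tool pointing down it reaches from about 0.25 to 0.725 m from the base axis. Payload 9.7 kg.
Tool frame: the origin (TCP) lies on the centre line of the jaws, within the pads' length; the fingertips stand tip_extent ahead of it and the grasp point (between the pads) lies 3 mm ahead of it (tip_extent is the distance from the TCP to the fingertips, in m); z points along the fingers, y is the line along which they close (so a half turn about z gives the same grasp; the last joint's range is limited). The gripper opens to 85 mm and grips with 20 to 120 N. Pads are 22 mm wide; open, the fingers measure 114 mm over their backs; the gripper's body (76 mm by 85 mm) begins 54 mm behind the grasp point. The pads swing forward as they close: fully open they stand 13 mm farther back than shut.
Start: joints at [-69.557, 4.979, 10.078, 95.1, 0, 90], TCP at [0.192, -0.515, 0.253] pointing down, gripper open.
Joint ranges: [-179.16, 179.16], [-48.56, 103.87], [-65.8, 70.77], [-126.05, 130.52], [-82.76, 87.17], [-180, 180]. Speed limits (degrees/s): [127.2, 127.2, 147.25, 180, 180, 180].

## Interface

Orientations are given as [roll, pitch, yaw] about the fixed x, y, z axes, in that order (R = Rz(yaw) Ry(pitch) Rx(roll)).
In Python, from workcell import * gives the robot as it stands.
- The arm moves only by the tool servo_tool, never from a script. Its argument "rows" is a list of rows, each an object with "offset": the shift along the tool's x, y, z as a fraction of full scale, a list of three; "yaw": the turn about the tool's z as a fraction of full scale; "claw": the closure, from 0 (fully open) to 1 (shut). A call has 1 to 12 rows; each row is the pose to reach, as a shift and turn from the pose commanded when the call began, along the tool's axes at that moment, turning the shorter way round; what a row does not reach only later rows make up. Full scale, the value 1, is 0.1 m for a shift and pi rad for a turn. A row lasts 1/8 s, in which the tool goes at most 62.5 mm and 10.7 degrees, less where a joint would pass 70% of its speed; a pose out of reach is approached as far as the arm can. A call with a number of a shift or a turn outside -1 to 1 is refused whole. A call with a gripper value outside its range is refused whole. The fingers move at their own pace and stop on an object; "squeeze" is the grip in N (left out, the last holds). Time passes only in rows, so rows that repeat a pose let the fingers close. It gives the time, the measured TCP pose, the force, the opening and the grip force at its end, in the units of the state.
- get_obs(): the state, without advancing time (a new reading comes with each control period).
- camera(name): name is "scene" or "top"; returns (picture, depth): 400x640x3 uint8, red, green, blue; 400x640 float32, m along the optical axis (not along the pixel's ray), 0 where there is no reading.
- camera_info(name): a dict with "fx", "fy", "cx", "cy" (pixels), "dist" ([k1, k2, p1, p2, k3] as OpenCV has them; the pictures are not rectified), "cam_to_world" (4x4, takes a point from camera to world coordinates). Camera axes: x right, y up, looking along -z (the intrinsics and any distortion apply to the point x, -y, -z); pixel columns grow to the right and rows downward; lengths in m; the calibration is good to about 2 mm. A picture is of the moment at which its call begins. camera_info takes no time and is no camera call.
- job_done(): hands the job in; it is judged then, once.
The state is a dict: "time": time; "q": joint angles; "qd": joint speeds; "joint_efforts": joint torques, N m; "ee_pos": TCP position; "tcp_rot": TCP orientation; "wrist_force": force on the tool from outside, world axes, zero at the start; "torque": the same for the moment, N m; "opening": finger opening in m; "grasp_force": force on a finger pad.
Only numpy, scipy, OpenCV 4.12 (cv2) and the standard library are available. Lean on these libraries where they do the work, as an engineer would, in place of code of your own. Each camera call takes 0.05 s, during which the arm holds its last target. There are 200 camera calls.

## Working session

There is one attempt and no reset: what is moved stays moved. The work goes in short steps, Python scripts to look and compute and a tool call to move; the robot and the scene stay as the last step left them, time stands still between calls to the robot, and variables do not carry over. Pictures are saved under pics/ and viewed, at most 14 in all, crops included, and the job is handed in when it is done.

Besides the shell and the picture viewer there is one more tool, called by a JSON object that holds its "fn" and its "kwargs", one argument or row to a line. servo_tool: Moves the arm, as the interface text tells. Its arguments: {"type":"object","properties":{"rows":{"type":"array"},"squeeze":{"type":"number"}},"required":["rows"]}

```bash
mkdir -p pics; ls; python3 - <<'E'
from workcell import *
import cv2,numpy as np
for n in("top","scene"):
    p,d=camera(n); cv2.imwrite(f"pics/{n}0.png",p[:,:,::-1]); np.savez(f"{n}0.npz",p=p,d=d)
    print(n,camera_info(n))
print(get_obs())
E
```

```text
pics
top {'fx': 427.3941942867143, 'fy': 427.3941942867143, 'cx': 309.2207630555874, 'cy': 202.17347635118878, 'dist': array([-0.02350702,  0.        ,  0.        ,  0.        ,  0.        ]), 'cam_to_world': array([[ 5.35579904e-04,  9.97831947e-01, -6.58112350e-02,
         4.00826906e-01],
       [-9.99986707e-01,  8.71904643e-04,  5.08183023e-03,
         1.57054114e-02],
       [ 5.12819368e-03,  6.58076384e-02,  9.97819150e-01,
         1.50143788e+00],
       [ 0.00000000e+00,  0.00000000e+00,  0.00000000e+00,
         1.00000000e+00]])}
scene {'fx': 381.2444597827686, 'fy': 381.2444597827686, 'cx': 328.6258555739799, 'cy': 195.39296829013324, 'dist': array([-0.05483072,  0.        ,  0.        ,  0.        ,  0.        ]), 'cam_to_world': array([[-0.36787151, -0.56536361,  0.73826455,  1.31240192],
       [ 0.92983236, -0.23140189,  0.28612051,  0.33527981],
       [ 0.00907369,  0.79171785,  0.61081954,  0.7846708 ],
       [ 0.        ,  0.        ,  0.        ,  1.        ]])}
{'time': 0.1, 'q': array([-6.95566764e+01,  5.00847728e+00,  1.00376361e+01,  9.50987033e+01,
       -9.18994386e-06,  8.99994203e+01]), 'qd': array([ 0.09992329, -0.02920486,  0.16680517,  0.03701492, -0.0667533 ,
       -0.06274322]), 'joint_efforts': array([ 1.59136284e-04, -5.21561623e+01,  4.65653551e+01,  1.60102261e-02,
       -1.50454736e-05, -5.87449577e-06]), 'ee_pos': array([ 0.19204138, -0.51519113,  0.25263671]), 'tcp_rot': array([-1.79930456e+02,  8.48632324e-06,  2.04439033e+01]), 'wrist_force': array([0.99067446, 0.19356196, 0.14517128]), 'torque': array([ 0.02168545, -0.03939486,  0.06775088]), 'grasp_force': 0.0, 'opening': 0.08551169490719608}
```

View pics/top0.png

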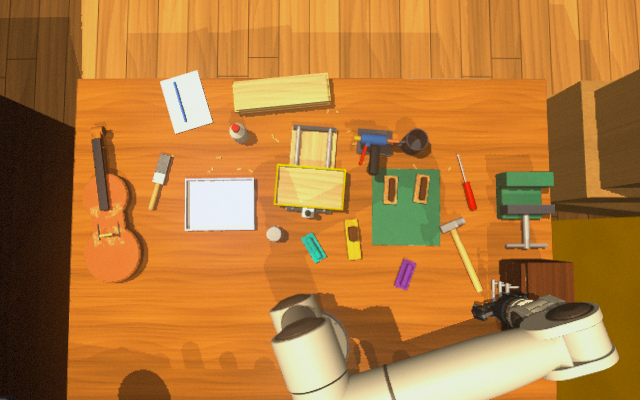

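View pics/scene0.png

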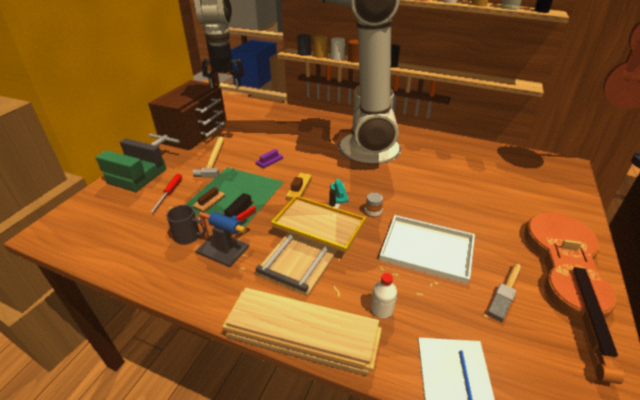

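```bash
cat > h.py <<'E'
from workcell import *
import cv2,numpy as np
def ray(n,uv):
    c=camera_info(n);K=np.array([[c['fx'],0,c['cx']],[0,c['fy'],c['cy']],[0,0,1]])
    q=cv2.undistortPoints(np.array(uv,float).reshape(-1,1,2),K,c['dist']).reshape(-1,2)
    T=c['cam_to_world'];return T[:3,3],np.c_[q[:,0],-q[:,1],-np.ones(len(q))]@T[:3,:3].T
def onz(n,uv,z):
    o,v=ray(n,uv);return o+v*((z-o[2])/v[:,2])[:,None]
def cloud(n,d):
    uv=np.stack(np.meshgrid(np.arange(640),np.arange(400)),-1).reshape(-1,2)
    o,v=ray(n,uv);return (o+v*d.reshape(-1,1)).reshape(400,640,3)
def rect(P):  # centre, long-axis angle deg, sizes from xy points (m)
    (cx,cy),(w,h),a=cv2.minAreaRect((P[:,:2]*1000).astype(np.float32))
    if w<h:a+=90;w,h=h,w
    return np.round([cx,cy,w,h,(a+90)%180-90],1)
def snap(tag,n="top"):
    p,d=camera(n);cv2.imwrite(f"pics/{tag}.png",p[:,:,::-1]);np.savez(tag+".npz",p=p,d=d);return p,d
def off(t,yaw):  # offset units for servo to reach world TCP t, yaw deg
    o=get_obs();r=np.radians(o['tcp_rot']);c,s=np.cos(r[2]),np.sin(r[2]);e=np.array(t)-o['ee_pos']
    dy=(yaw-o['tcp_rot'][2]+90)%180-90
    return np.round(np.array([c*e[0]+s*e[1],s*e[0]-c*e[1],-e[2]])*10,3),"yaw",np.round(-dy/180,4)
E
python3 - <<'E'
from h import *
f=np.load("top0.npz");p,d=f['p'],f['d']
C=cloud("top",d)
hsv=cv2.cvtColor(p,cv2.COLOR_RGB2HSV)
def comps(m,name,z,mn=30):
    n,l,s,c=cv2.connectedComponentsWithStats(m.astype(np.uint8))
    for i in range(1,n):
        if s[i,4]>=mn:
            uv=np.argwhere(l==i)[:,::-1]; P=onz("top",uv,z);print(name,c[i].round(1),s[i,4],rect(P),'h',np.percentile(C[l==i][:,2],[10,50,90]).round(3))
H,S,V=[hsv[...,i].astype(int) for i in range(3)]
roi=np.zeros((400,640),bool);roi[80:300,180:460]=1
X=C[...,0];Z=C[...,2]
comps(roi&(H>40)&(H<80)&(S>80)&(V>50),"mat",.003,500)
mat=np.zeros_like(roi);mat[165:250,370:442]=1
comps(mat&(Z>.026)&(Z<.05),"rib",.036,15)
comps(mat&(Z>.009)&(Z<.05),"sander",.012,30)
comps(roi&(H>22)&(H<32)&(S>190)&(V>150),"yellow",.057,30)
comps(roi&(S<60)&(V>150),"white",.022,100)
comps(roi&((H<5)|(H>174))&(S>190)&(V>110),"red",.11,10)
comps(roi&(H>100)&(H<125)&(S>120),"blue",.11,10)
print(Z[100:180:4,360:392:3].round(3))
print(Z[205:222:2,298:320:2].round(3))
a=p[80:260,220:440,::-1];cv2.imwrite("pics/c1.png",cv2.resize(a,None,fx=3.6,fy=3.3,interpolation=2)[:600,:800])
E
```

```text
mat [406.  211.3] 4147 [ 485.2 -331.5  265.8  237.6   -0.5] h [-0.001  0.003  0.008]
rib [423.  188.1] 135 [ 546.8 -384.6   79.2   21.1   -8.1] h [0.032 0.038 0.043]
rib [391.5 189. ] 130 [ 543.4 -275.4   77.3   20.1   -4. ] h [0.033 0.038 0.042]
sander [390.4 189.8] 379 [ 543.3 -275.3  107.7   48.7   -4.6] h [0.012 0.018 0.04 ]
sander [421.3 188.9] 368 [ 546.5 -386.7  101.    49.3   -8. ] h [0.012 0.018 0.041]
yellow [310.7 185.4] 368 [549.3   6.6 235.8 141.7  85.4] h [0.042 0.056 0.06 ]
yellow [352.5 242.3] 312 [ 371.4 -137.3  132.9   42.1    6. ] h [0.018 0.022 0.027]
white [193.2 105.1] 1234 [841.5 407.9 183.8 112.8   1.4] h [-0.001  0.004  0.008]
white [220.3 203.8] 3459 [492.7 319.8 238.8 182.  -88.9] h [0.    0.005 0.015]
white [273.5 233.5] 145 [391.7 131.4  44.9  41.3 -90. ] h [0.057 0.06  0.064]
red [234.8 127.4] 31 [739.6 253.9  21.4  16.4  45. ] h [0.118 0.121 0.122]
blue [182.4 110.9] 29 [796.6 429.8  66.7   5.   16.9] h [0.008 0.01  0.016]
blue [373.6 138.5] 145 [ 703.9 -203.5   78.1   21.2   82.9] h [0.114 0.119 0.122]
[[ 2.000e-03  1.000e-03 -0.000e+00 -6.000e-03  2.0
[... 2905 characters left out ...]
  9.700e-02
   9.400e-02  4.100e-02  2.700e-02  2.800e-02  3.300e-02]
 [ 2.000e-03 -1.000e-03  5.000e-02  4.300e-02  1.010e-01  9.700e-02
   1.020e-01  5.000e-02 -0.000e+00  4.000e-03  4.000e-03]
 [ 4.000e-03  3.000e-03  4.300e-02  4.900e-02  9.800e-02  1.000e-01
   6.300e-02  4.200e-02  3.000e-03  1.000e-03 -3.000e-03]
 [ 1.000e-03 -2.000e-03  4.000e-03  4.000e-03  4.800e-02  5.000e-02
   4.700e-02  4.200e-02 -4.000e-03 -3.000e-03  0.000e+00]
 [-2.000e-03  5.000e-03 -3.000e-03  0.000e+00  5.000e-03 -1.000e-03
  -4.000e-03 -2.000e-03  3.000e-03 -2.000e-03  1.501e+00]
 [ 3.000e-03  2.000e-03  4.000e-03 -1.000e-03  0.000e+00  1.501e+00
  -2.000e-03 -4.000e-03 -5.000e-03 -3.000e-03  1.000e-03]]
```

View pics/c1.png

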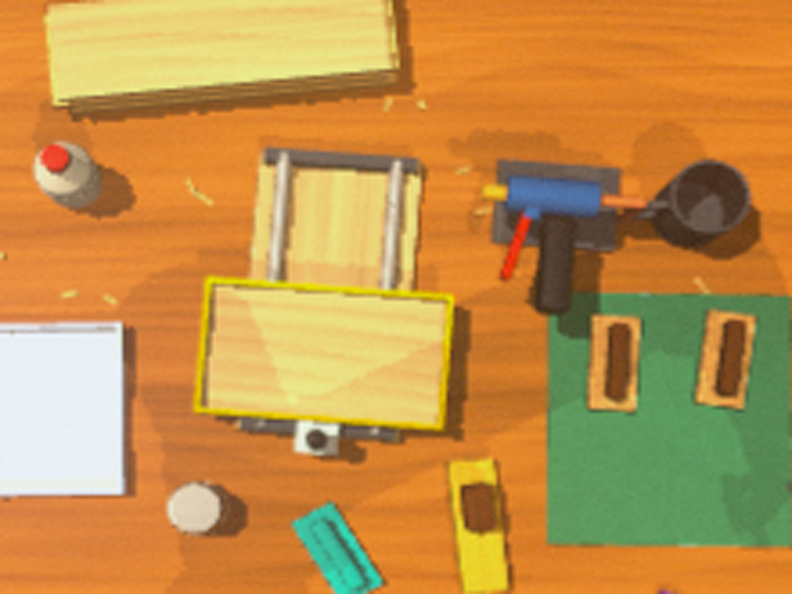

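```bash
python3 - <<'E'
from h import *
import workcell
print([x for x in dir(workcell) if x[0]!='_'], getattr(workcell,'tip_extent',None))
f=np.load("top0.npz");p,d=f['p'],f['d'];C=cloud("top",d)
hsv=cv2.cvtColor(p,cv2.COLOR_RGB2HSV);H,S,V=[hsv[...,i].astype(int) for i in range(3)]
def q(m,z,name):
    uv=np.argwhere(m)[:,::-1];P=onz("top",uv,z);print(name,len(uv),uv.mean(0),P.mean(0).round(4),rect(P),'z',np.median(C[m][:,2]).round(3))
    return P
w=lambda a,b,c,e:np.pad(np.ones((b-a,e-c),bool),((a,400-b),(c,640-e)))
Z=C[...,2]
q(w(138,178,366,386)&(V<75)&(Z>.09),.118,"grip")
t=q(w(138,172,356,372)&((H<8)|(H>172))&(S>150)&(V>90)&(Z>.07),.111,"trig")
print(t[np.argsort(t[:,0])].round(3)[[0,1,2,3,-4,-3,-2,-1]])
q(w(205,222,300,320)&(Z>.08)&(Z<.115),.101,"post")
y=w(158,215,268,352)&(H>22)&(H<32)&(S>190)&(V>150)
P=onz("top",np.argwhere(y)[:,::-1],.057)
b=cv2.boxPoints(cv2.minAreaRect((P[:,:2]*1000).astype(np.float32)));print(b)
E
```

```text
['PlanningError', 'camera', 'camera_info', 'get_obs', 'job_done', 'tip_extent'] 0.022
grip 119 [374.21008403 160.18487395] [ 0.6299 -0.2038  0.118 ] [ 6.323e+02 -2.015e+02  1.022e+02  3.610e+01 -6.000e-01] z 0.116
trig 51 [362.96078431 153.98039216] [ 0.6516 -0.1681  0.111 ] [ 649.4 -168.    61.1    9.4  -18.7] z 0.11
[[ 0.622 -0.155  0.111]
 [ 0.622 -0.158  0.111]
 [ 0.625 -0.155  0.111]
 [ 0.625 -0.158  0.111]
 [ 0.675 -0.178  0.111]
 [ 0.675 -0.182  0.111]
 [ 0.678 -0.175  0.111]
 [ 0.678 -0.178  0.111]]
post 29 [307.5862069  212.72413793] [0.4585 0.0139 0.101 ] [459.3  14.2  16.4  16.4   0. ] z 0.101
[[ 469.15463  -105.21442 ]
 [ 610.3837   -116.69151 ]
 [ 629.4846    118.351395]
 [ 488.25555   129.82849 ]]
```

```bash
python3 - <<'E'
from h import *
f=np.load("top0.npz");p,d=f['p'],f['d'];C=cloud("top",d)
hsv=cv2.cvtColor(p,cv2.COLOR_RGB2HSV);H,S,V=[hsv[...,i].astype(int) for i in range(3)]
a=np.radians(-4.65);R=np.array([[np.cos(a),np.sin(a)],[-np.sin(a),np.cos(a)]])
for r in range(134,178,2):
    g=[c for c in range(366,392) if .085<C[r,c,2]<.2]
    t=[c for c in range(354,368) if S[r,c]>150 and V[r,c]>90 and (H[r,c]<7 or H[r,c]>173) and C[r,c,2]>.05]
    k=lambda cs,z:(1000*(onz("top",[[cs[0]-.5,r],[cs[-1]+.5,r]],z)[:,:2]@R.T)).round(1).tolist() if cs else None
    print(r,g[:1]+g[-1:],k(g,.118),t[:1]+t[-1:],k(t,.111))
E
```

```text
134 [366, 380] [[728.5, -117.4], [732.7, -166.6]] [] None
136 [366, 386] [[721.9, -117.9], [727.7, -186.7]] [] None
138 [366, 386] [[715.2, -118.3], [721.0, -187.2]] [] None
140 [366, 391] [[708.6, -118.8], [715.8, -204.0]] [] None
142 [366, 391] [[702.0, -119.3], [709.1, -204.5]] [] None
144 [366, 386] [[695.4, -119.8], [701.1, -188.5]] [] None
146 [366, 378] [[688.7, -120.2], [692.3, -162.8]] [365, 366] [[689.9, -117.8], [690.5, -124.4]]
148 [366, 379] [[682.1, -120.7], [686.0, -166.5]] [364, 366] [[683.0, -115.0], [683.8, -124.9]]
150 [366, 379] [[675.5, -121.2], [679.4, -167.0]] [363, 366] [[676.1, -112.2], [677.2, -125.3]]
152 [370, 379] [[670.0, -134.8], [672.8, -167.5]] [363, 365] [[669.5, -112.7], [670.3, -122.5]]
154 [370, 379] [[663.4, -135.2], [666.1, -167.9]] [362, 364] [[662.6, -109.9], [663.4, -119.7]]
156 [370, 379] [[656.8, -135.7], [659.6, -168.4]] [361, 362] [[655.7, -107.1], [656.2, -113.7]]
158 [370, 379] [[650.2, -136.2], [653.0, -168.8]] [361, 362] [[649.0, -107.6], [649.6, -114.1]]
160 [369, 379] [[643.4, -133.4], [646.4, -169.3]] [360, 361] [[642.2, -104.8], [642.7, -111.3]]
162 [369, 378] [[636.8, -133.9], [639.5, -166.5]] [359, 361] [[635.3, -102.0], [636.1, -111.8]]
164 [369, 378] [[630.2, -134.3], [632.9, -167.0]] [] None
166 [369, 378] [[623.6, -134.8], [626.4, -167.4]] [] None
168 [369, 378] [[617.1, -135.3], [619.8, -167.9]] [] None
170 [369, 378] [[610.5, -135.8], [613.2, -168.4]] [] None
172 [369, 378] [[604.0, -136.2], [606.7, -168.8]] [] None
174 [369, 377] [[597.4, -136.7], [599.8, -166.0]] [] None
176 [] None [] None
```

Candidates on view (top picture):
- Dark-rib blocks on the mat at (391,189) and (422,188). The close crop confirms cork soles and dark ribs.
- Turquoise look-alike at (314,248), purple look-alike at (405,273), brass plane at (352,240). None of these is on the mat.

I'm choosing the two blocks on the mat and moving first to the one at (422,188).

{"fn": "servo_tool", "kwargs": {
  "rows": [
    {"offset":[0.35,0,0],"yaw":0.047,"claw":0.4},
    {"offset":[0.7,0,0],"yaw":0.094,"claw":0.4},
    {"offset":[1,0,0],"yaw":0.139,"claw":0.4},
    {"offset":[1,0,0],"yaw":0.139,"claw":0.4}
  ],
  "squeeze": 50
}}

```text
time: 0.6
ee_pos: [0.2872, -0.4797, 0.2527]
tcp_rot: [-180.0, 0.0, -4.5]
wrist_force: [0.1, -0.2, -0.2]
opening: 0.0513
grasp_force: 0.0
```

{"fn": "servo_tool", "kwargs": {
  "rows": [
    {"offset":[0.28,-0.13,0],"yaw":0,"claw":0.4},
    {"offset":[0.56,-0.26,0],"yaw":0,"claw":0.4},
    {"offset":[0.84,-0.38,0],"yaw":0,"claw":0.4}
  ]
}}

```text
time: 0.98
ee_pos: [0.3725, -0.4493, 0.2531]
tcp_rot: [-180.0, 0.0, -4.5]
wrist_force: [0.5, -0.4, 0.3]
opening: 0.0512
grasp_force: 0.0
```

{"fn": "servo_tool", "kwargs": {
  "rows": [
    {"offset":[0.28,-0.13,0],"yaw":0,"claw":0.4},
    {"offset":[0.56,-0.26,0],"yaw":0,"claw":0.4},
    {"offset":[0.84,-0.38,0],"yaw":0,"claw":0.4},
    {"offset":[0.84,-0.38,0],"yaw":0,"claw":0.4},
    {"offset":[0.84,-0.38,0],"yaw":0,"claw":0.4}
  ]
}}

```text
time: 1.6
ee_pos: [0.4585, -0.4186, 0.2531]
tcp_rot: [-180.0, 0.0, -4.5]
wrist_force: [-0.3, -1.2, -0.2]
opening: 0.0514
grasp_force: 0.0
```

```bash
cat >> h.py <<'E'
def blocks(C,p,x0,x1,y0,y1,zlo,zhi,zr):  # dark/any ribs within a world box, height band
    X,Y,Z=C[...,0],C[...,1],C[...,2]
    m=(X>x0)&(X<x1)&(Y>y0)&(Y<y1)&(Z>zlo)&(Z<zhi)
    n,l,s,c=cv2.connectedComponentsWithStats(m.astype(np.uint8))
    for i in range(1,n):
        if s[i,4]>40:
            P=onz("top",np.argwhere(l==i)[:,::-1],zr);print(c[i].round(),s[i,4],rect(P),C[l==i][:,2].mean().round(3))
E
python3 - <<'E'
from h import *
p,d=snap("t1");C=cloud("top",d)
blocks(C,p,.37,.62,-.46,-.20,.027,.055,.036)
print(off([.5367,-.3845,.153],-4.65))
E
```

```text
[423. 188.] 131 [ 546.7 -385.    79.5   20.    -9.1] 0.038
[392. 189.] 126 [ 543.3 -275.6   76.5   17.3   -0.7] 0.039
(array([ 0.754, -0.403,  1.002]), 'yaw', np.float64(0.0004))
```

{"fn": "servo_tool", "kwargs": {
  "rows": [
    {"offset":[0.25,-0.14,0.33],"yaw":0,"claw":0.4},
    {"offset":[0.5,-0.27,0.66],"yaw":0,"claw":0.4},
    {"offset":[0.75,-0.4,1],"yaw":0,"claw":0.4},
    {"offset":[0.75,-0.4,1],"yaw":0,"claw":0.4}
  ]
}}

```text
time: 2.15
ee_pos: [0.5365, -0.3833, 0.15]
tcp_rot: [-179.8, 0.2, -4.5]
wrist_force: [0.2, 0.8, 0.5]
opening: 0.0512
grasp_force: 0.0
```

{"fn": "servo_tool", "kwargs": {
  "rows": [
    {"offset":[0,0,0.3],"yaw":0,"claw":0.4},
    {"offset":[0,0,0.6],"yaw":0,"claw":0.4},
    {"offset":[0,0,0.85],"yaw":0,"claw":0.4},
    {"offset":[0,0,1],"yaw":0,"claw":0.4},
    {"offset":[0,0,1],"yaw":0,"claw":0.4},
    {"offset":[0,0,1],"yaw":0,"claw":0.4}
  ]
}}

```text
time: 2.9
ee_pos: [0.5376, -0.3849, 0.0549]
tcp_rot: [179.9, -0.1, -4.6]
wrist_force: [0.0, 0.9, -0.1]
opening: 0.051
grasp_force: 0.0
```

Down 15 mm more, then close and lift.

{"fn": "servo_tool", "kwargs": {
  "rows": [
    {"offset":[0,0,0.08],"yaw":0.01,"claw":0.4},
    {"offset":[0,0,0.14],"yaw":0.02,"claw":0.4},
    {"offset":[0,0,0.14],"yaw":0.02,"claw":0.4},
    {"offset":[0,0,0.14],"yaw":0.02,"claw":1},
    {"offset":[0,0,0.14],"yaw":0.02,"claw":1},
    {"offset":[0,0,0.14],"yaw":0.02,"claw":1},
    {"offset":[0,0,0.14],"yaw":0.02,"claw":1},
    {"offset":[0,0,0.14],"yaw":0.02,"claw":1},
    {"offset":[0,0,0.14],"yaw":0.02,"claw":1}
  ],
  "squeeze": 60
}}

```text
time: 4.03
ee_pos: [0.5375, -0.3843, 0.0397]
tcp_rot: [180.0, -0.0, -8.2]
wrist_force: [-0.3, 0.5, 4.9]
opening: 0.017
grasp_force: 60.9
```

{"fn": "servo_tool", "kwargs": {
  "rows": [
    {"offset":[0,0,-0.15],"yaw":0,"claw":1},
    {"offset":[0,0,-0.4],"yaw":-0.01,"claw":1},
    {"offset":[0,0,-0.7],"yaw":-0.02,"claw":1},
    {"offset":[0,0,-1],"yaw":-0.02,"claw":1},
    {"offset":[0,0,-1],"yaw":-0.02,"claw":1}
  ]
}}

```text
time: 4.65
ee_pos: [0.5382, -0.3848, 0.1425]
tcp_rot: [179.9, -0.2, -4.6]
wrist_force: [0.9, 0.5, -1.4]
opening: 0.0167
grasp_force: 60.3
```

{"fn": "servo_tool", "kwargs": {
  "rows": [
    {"offset":[-0.1,-0.3,-0.35],"yaw":0,"claw":1},
    {"offset":[-0.2,-0.6,-0.7],"yaw":0,"claw":1},
    {"offset":[-0.29,-1,-1],"yaw":0,"claw":1},
    {"offset":[-0.29,-1,-1],"yaw":0,"claw":1}
  ]
}}

```text
time: 5.15
ee_pos: [0.5167, -0.2805, 0.2417]
tcp_rot: [179.9, -0.2, -4.5]
wrist_force: [0.7, -0.9, -0.8]
opening: 0.0169
grasp_force: 60.3
```

{"fn": "servo_tool", "kwargs": {
  "rows": [
    {"offset":[0,-0.35,0],"yaw":0,"claw":1},
    {"offset":[0,-0.7,0],"yaw":0,"claw":1},
    {"offset":[0,-1,0],"yaw":0,"claw":1}
  ]
}}

```text
time: 5.52
ee_pos: [0.5241, -0.1819, 0.2373]
tcp_rot: [-180.0, 0.1, -4.6]
wrist_force: [-0.1, -0.1, -0.5]
opening: 0.0168
grasp_force: 60.2
```

{"fn": "servo_tool", "kwargs": {
  "rows": [
    {"offset":[0,-0.35,0],"yaw":0,"claw":1},
    {"offset":[0,-0.7,0],"yaw":0,"claw":1},
    {"offset":[0,-1,0],"yaw":0,"claw":1}
  ]
}}

```text
time: 5.9
ee_pos: [0.5322, -0.0822, 0.2374]
tcp_rot: [-180.0, 0.1, -4.6]
wrist_force: [0.5, 0.6, -1.1]
opening: 0.0165
grasp_force: 60.2
```

{"fn": "servo_tool", "kwargs": {
  "rows": [
    {"offset":[0,-0.35,0],"yaw":0,"claw":1},
    {"offset":[0,-0.7,0],"yaw":0,"claw":1},
    {"offset":[0,-1,0],"yaw":0,"claw":1},
    {"offset":[0,-1,0],"yaw":0,"claw":1}
  ]
}}

```text
time: 6.4
ee_pos: [0.5394, -0.0133, 0.2388]
tcp_rot: [-178.7, 0.1, -1.9]
wrist_force: [-0.6, -0.9, -0.1]
opening: 0.0167
grasp_force: 60.2
```

```bash
cat >> h.py <<'E'
A=np.radians(-4.65)
def rw(x,y): return [np.cos(A)*x-np.sin(A)*y, np.sin(A)*x+np.cos(A)*y]  # rig-aligned -> world (m)
E
python3 - <<'E'
from h import *
print(get_obs()['ee_pos'],off(rw(.538,.103)+[.0825],-4.65))
p,d=snap("t2");C=cloud("top",d)
blocks(C,p,.37,.64,-.46,-.18,.027,.055,.036)
E
```

```text
[ 0.53937589 -0.01330539  0.23882961] (array([ 0.028, -0.725,  1.563]), 'yaw', np.float64(0.0151))
[391. 189.] 131 [ 543.3 -275.3   77.4   19.8   -3.5] 0.038
```

{"fn": "servo_tool", "kwargs": {
  "rows": [
    {"offset":[0,0,0],"yaw":0,"claw":1},
    {"offset":[0,0,0],"yaw":0,"claw":1},
    {"offset":[0,0,0],"yaw":0,"claw":1}
  ]
}}

```text
time: 6.82
ee_pos: [0.5392, -0.0138, 0.2393]
tcp_rot: [-178.7, 0.0, -2.0]
wrist_force: [0.3, -0.3, -0.8]
opening: 0.0165
grasp_force: 60.2
```

```bash
python3 - <<'E'
from h import *
o=get_obs();print(o['q'],o['qd'],o['ee_pos'],o['tcp_rot'],off(rw(.538,.103)+[.0825],-4.65))
E
```

```text
[ -2.08346669   3.2487809    6.68718628  93.46039121   1.27687644
 179.93684454] [ 0.20961625 -0.09160669 -0.00654835  0.11468394  0.04606245  0.06183069] [ 0.53920893 -0.01375156  0.23934048] [-1.78723100e+02  2.05784667e-02 -2.02032690e+00] (array([ 0.028, -0.729,  1.568]), 'yaw', np.float64(0.0146))
```

{"fn": "servo_tool", "kwargs": {
  "rows": [
    {"offset":[0,0,0],"yaw":-0.055,"claw":1},
    {"offset":[0,0,0],"yaw":-0.11,"claw":1},
    {"offset":[0,0,0],"yaw":-0.165,"claw":1},
    {"offset":[0,0,0],"yaw":-0.22,"claw":1},
    {"offset":[0,0,0],"yaw":-0.275,"claw":1},
    {"offset":[0,0,0],"yaw":-0.33,"claw":1},
    {"offset":[0,0,0],"yaw":-0.385,"claw":1},
    {"offset":[0,0,0],"yaw":-0.44,"claw":1},
    {"offset":[0,0,0],"yaw":-0.5,"claw":1},
    {"offset":[0,0,0],"yaw":-0.5,"claw":1}
  ]
}}

```text
time: 8.07
ee_pos: [0.5392, -0.0135, 0.2393]
tcp_rot: [-180.0, -1.3, 87.9]
wrist_force: [0.6, 0.7, -0.5]
opening: 0.0168
grasp_force: 60.2
```

{"fn": "servo_tool", "kwargs": {
  "rows": [
    {"offset":[0,0,0],"yaw":-0.055,"claw":1},
    {"offset":[0,0,0],"yaw":-0.11,"claw":1},
    {"offset":[0,0,0],"yaw":-0.165,"claw":1},
    {"offset":[0,0,0],"yaw":-0.22,"claw":1},
    {"offset":[0,0,0],"yaw":-0.275,"claw":1},
    {"offset":[0,0,0],"yaw":-0.33,"claw":1},
    {"offset":[0,0,0],"yaw":-0.385,"claw":1},
    {"offset":[0,0,0],"yaw":-0.44,"claw":1},
    {"offset":[0,0,0],"yaw":-0.5,"claw":1},
    {"offset":[0,0,0],"yaw":-0.5,"claw":1},
    {"offset":[0,0,0],"yaw":-0.5,"claw":1}
  ]
}}

```text
time: 9.45
ee_pos: [0.5392, -0.0134, 0.2393]
tcp_rot: [178.7, -0.0, 177.7]
wrist_force: [-0.4, 0.1, -0.3]
opening: 0.0168
grasp_force: 60.2
```

```bash
python3 - <<'E'
from h import *
o=get_obs();print(o['q'],o['ee_pos'],o['tcp_rot'],off(rw(.557,.103)+[.0825],175.35))
E
```

```text
[-2.04750911  3.25253389  6.68922399 93.46125902  1.27765361  0.29421031] [ 0.5392287  -0.01341     0.23932357] [ 1.78722489e+02 -3.11286957e-02  1.77658354e+02] (array([-0.214,  0.718,  1.568]), 'yaw', np.float64(0.0128))
```

```bash
cat >> h.py <<'E'
from scipy.spatial.transform import Rotation as Ro
def off(t,yaw=175.35):
    o=get_obs();R=Ro.from_euler('xyz',o['tcp_rot'],degrees=True).as_matrix()
    dy=(yaw-o['tcp_rot'][2]+90)%180-90
    return np.round(R.T@(np.array(t)-o['ee_pos'])*10,3),"yaw",np.round(-dy/180,4)
E
python3 - <<'E'
from h import *
print(off(rw(.557,.103)+[.0825+.05]))
E
```

```text
(array([-0.214,  0.694,  1.084]), 'yaw', np.float64(0.0128))
```

{"fn": "servo_tool", "kwargs": {
  "rows": [
    {"offset":[-0.1,0.3,0],"yaw":0.013,"claw":1},
    {"offset":[-0.2,0.69,0.2],"yaw":0.013,"claw":1},
    {"offset":[-0.2,0.69,0.5],"yaw":0.013,"claw":1},
    {"offset":[-0.2,0.69,0.8],"yaw":0.013,"claw":1},
    {"offset":[-0.2,0.69,1],"yaw":0.013,"claw":1},
    {"offset":[-0.2,0.69,1],"yaw":0.013,"claw":1}
  ]
}}

```text
time: 10.2
ee_pos: [0.5608, 0.0571, 0.1393]
tcp_rot: [178.8, -0.2, 175.5]
wrist_force: [0.4, 0.2, -0.1]
opening: 0.0164
grasp_force: 60.3
```

```bash
python3 - <<'E'
from h import *
o=get_obs();print(o['ee_pos'],o['tcp_rot'],off(rw(.557,.103)+[.0825]))
E
```

```text
[0.56075654 0.05709425 0.13934334] [178.7517879   -0.24937615 175.48065207] (array([-0.03 , -0.006,  0.568]), 'yaw', np.float64(0.0007))
```

{"fn": "servo_tool", "kwargs": {
  "rows": [
    {"offset":[-0.03,0,0.2],"yaw":0,"claw":1},
    {"offset":[-0.03,0,0.4],"yaw":0,"claw":1},
    {"offset":[-0.03,0,0.5],"yaw":0,"claw":1},
    {"offset":[-0.03,0,0.56],"yaw":0,"claw":1},
    {"offset":[-0.03,0,0.56],"yaw":0,"claw":1},
    {"offset":[-0.03,0,0.56],"yaw":0,"claw":1}
  ]
}}

```text
time: 10.95
ee_pos: [0.565, 0.0581, 0.0856]
tcp_rot: [178.7, -0.0, 175.7]
wrist_force: [0.7, 0.3, 0.6]
opening: 0.0166
grasp_force: 60.3
```

{"fn": "servo_tool", "kwargs": {
  "rows": [
    {"offset":[0,0,0.015],"yaw":0,"claw":1},
    {"offset":[0,0,0.03],"yaw":0,"claw":1},
    {"offset":[0,0,0.03],"yaw":0,"claw":1}
  ]
}}

```text
time: 11.32
ee_pos: [0.5648, 0.0582, 0.0821]
tcp_rot: [178.7, -0.1, 175.7]
wrist_force: [-0.4, 0.4, 1.5]
opening: 0.0166
grasp_force: 60.5
```

{"fn": "servo_tool", "kwargs": {
  "rows": [
    {"offset":[0,0,0],"yaw":0,"claw":0.45},
    {"offset":[0,0,0],"yaw":0,"claw":0.45},
    {"offset":[0,0,0],"yaw":0,"claw":0.45},
    {"offset":[0,0,0],"yaw":0,"claw":0.45},
    {"offset":[0,0,-0.2],"yaw":0,"claw":0.45},
    {"offset":[0,0,-0.5],"yaw":0,"claw":0.45},
    {"offset":[0,0,-0.8],"yaw":0,"claw":0.45},
    {"offset":[0,0,-1],"yaw":0,"claw":0.45},
    {"offset":[0,0,-1],"yaw":0,"claw":0.45}
  ]
}}

```text
time: 12.45
ee_pos: [0.5653, 0.056, 0.1833]
tcp_rot: [178.7, 0.1, 175.7]
wrist_force: [0.2, -0.4, -1.1]
opening: 0.0468
grasp_force: 0.0
```

```bash
python3 - <<'E'
from h import *
o=get_obs();print(o['ee_pos'],o['tcp_rot'],o['opening'])
p,d=snap("t3");C=cloud("top",d)
blocks(C,p,.37,.64,-.46,-.18,.027,.055,.036)
blocks(C,p,.45,.64,-.12,.14,.069,.095,.081)
print(off(rw(.5555,-.230)+[.18]))
E
```

```text
[0.56533925 0.05600795 0.18329862] [1.78695978e+02 7.85727696e-02 1.75669562e+02] 0.04682789654249675
[391. 189.] 130 [ 543.4 -275.2   77.3   20.1   -3.7] 0.038
(array([ 0.048, -3.315, -0.055]), 'yaw', np.float64(0.0018))
```

{"fn": "servo_tool", "kwargs": {
  "rows": [
    {"offset":[0,-0.3,0],"yaw":0,"claw":0.4},
    {"offset":[0.02,-0.6,0],"yaw":0,"claw":0.4},
    {"offset":[0.05,-0.9,0],"yaw":0,"claw":0.4}
  ]
}}

```text
time: 12.88
ee_pos: [0.5522, -0.0341, 0.1781]
tcp_rot: [178.7, -0.2, 175.7]
wrist_force: [0.9, 0.0, 0.5]
opening: 0.0512
grasp_force: 0.0
```

{"fn": "servo_tool", "kwargs": {
  "rows": [
    {"offset":[0,-0.3,0],"yaw":0,"claw":0.4},
    {"offset":[0,-0.6,0],"yaw":0,"claw":0.4},
    {"offset":[0,-0.9,0],"yaw":0,"claw":0.4}
  ]
}}

```text
time: 13.25
ee_pos: [0.5454, -0.1239, 0.1762]
tcp_rot: [178.7, -0.2, 175.7]
wrist_force: [-0.0, 0.6, -0.1]
opening: 0.0514
grasp_force: 0.0
```

{"fn": "servo_tool", "kwargs": {
  "rows": [
    {"offset":[0,-0.3,0],"yaw":0,"claw":0.4},
    {"offset":[0,-0.6,0],"yaw":0,"claw":0.4},
    {"offset":[0,-0.9,0],"yaw":0,"claw":0.4},
    {"offset":[0,-0.9,0],"yaw":0,"claw":0.4}
  ]
}}

```text
time: 13.75
ee_pos: [0.5385, -0.2142, 0.174]
tcp_rot: [178.7, -0.2, 175.5]
wrist_force: [0.6, 0.9, 0.3]
opening: 0.0513
grasp_force: 0.0
```

```bash
python3 - <<'E'
from h import *
o=get_obs();print(o['ee_pos'],o['tcp_rot'],o['opening'],o['q'])
p,d=snap("t4");C=cloud("top",d)
blocks(C,p,.37,.64,-.46,-.18,.027,.055,.036)
blocks(C,p,.45,.64,-.12,.14,.069,.095,.081)
print(off(rw(.5555,-.230)+[.1]))
E
```

```text
[ 0.53849536 -0.21415212  0.1739625 ] [178.69142174  -0.21167855 175.53886129] 0.051344731082645645 [-22.22324755   8.72700145   5.40187666  87.27571654   1.18161667
 -17.76588735]
[295. 184.] 126 [553.8  57.5  77.9  18.1  -3.9] 0.08
(array([-0.013, -0.629,  0.728]), 'yaw', np.float64(0.0013))
```

View pics/t4.png

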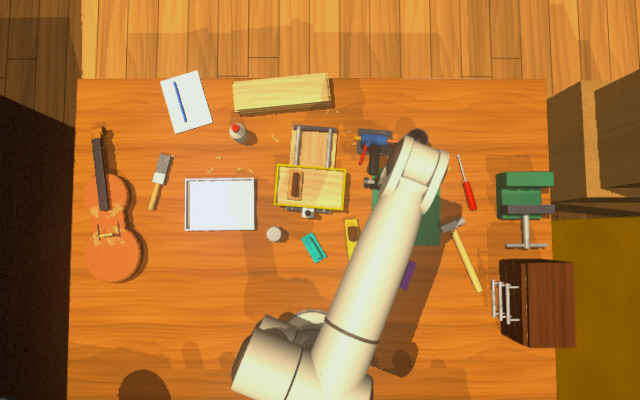

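The first block sits flat in the carriage at (295,184). The arm now covers the second.

{"fn": "servo_tool", "kwargs": {
  "rows": [
    {"offset":[0,-0.3,0],"yaw":0,"claw":0.4},
    {"offset":[-0.01,-0.63,0.1],"yaw":0,"claw":0.4},
    {"offset":[-0.01,-0.63,0.4],"yaw":0,"claw":0.4},
    {"offset":[-0.01,-0.63,0.7],"yaw":0,"claw":0.4},
    {"offset":[-0.01,-0.63,0.72],"yaw":0,"claw":0.4},
    {"offset":[-0.01,-0.63,0.72],"yaw":0,"claw":0.4}
  ]
}}

```text
time: 14.55
ee_pos: [0.5359, -0.2735, 0.1032]
tcp_rot: [178.7, -0.1, 175.7]
wrist_force: [-0.3, -0.2, -0.0]
opening: 0.0513
grasp_force: 0.0
```

```bash
python3 - <<'E'
from h import *
o=get_obs();print(o['ee_pos'],o['tcp_rot'],off(rw(.5555,-.230)+[.040]))
E
```

```text
[ 0.53585119 -0.27351035  0.10321624] [ 1.78727013e+02 -5.39588602e-02  1.75719344e+02] (array([ 0.007, -0.022,  0.632]), 'yaw', np.float64(0.0021))
```

{"fn": "servo_tool", "kwargs": {
  "rows": [
    {"offset":[0,-0.02,0.25],"yaw":0,"claw":0.4},
    {"offset":[0,-0.02,0.5],"yaw":0,"claw":0.4},
    {"offset":[0,-0.02,0.61],"yaw":0,"claw":0.4},
    {"offset":[0,-0.02,0.63],"yaw":0,"claw":0.4},
    {"offset":[0,-0.02,0.63],"yaw":0,"claw":0.4},
    {"offset":[0,-0.02,0.63],"yaw":0,"claw":1},
    {"offset":[0,-0.02,0.63],"yaw":0,"claw":1},
    {"offset":[0,-0.02,0.63],"yaw":0,"claw":1},
    {"offset":[0,-0.02,0.63],"yaw":0,"claw":1},
    {"offset":[0,-0.02,0.63],"yaw":0,"claw":1},
    {"offset":[0,-0.02,0.63],"yaw":0,"claw":1}
  ]
}}

```text
time: 15.92
ee_pos: [0.5359, -0.2749, 0.0404]
tcp_rot: [178.8, 0.0, 175.7]
wrist_force: [-1.4, 0.5, 5.8]
opening: 0.0168
grasp_force: 59.3
```

{"fn": "servo_tool", "kwargs": {
  "rows": [
    {"offset":[0,0,-0.15],"yaw":0,"claw":1},
    {"offset":[0,0,-0.4],"yaw":0,"claw":1},
    {"offset":[0,0,-0.7],"yaw":0,"claw":1},
    {"offset":[0,0,-1],"yaw":0,"claw":1},
    {"offset":[0,0,-1],"yaw":0,"claw":1}
  ]
}}

```text
time: 16.55
ee_pos: [0.5364, -0.2775, 0.1426]
tcp_rot: [178.8, 0.2, 175.7]
wrist_force: [-0.3, 0.6, -1.3]
opening: 0.017
grasp_force: 58.6
```

{"fn": "servo_tool", "kwargs": {
  "rows": [
    {"offset":[0,0,-0.35],"yaw":0,"claw":1},
    {"offset":[0,0,-0.7],"yaw":0,"claw":1},
    {"offset":[0,0,-0.9],"yaw":0,"claw":1},
    {"offset":[0,0,-0.9],"yaw":0,"claw":1}
  ]
}}

```text
time: 17.05
ee_pos: [0.5357, -0.2791, 0.23]
tcp_rot: [178.8, 0.0, 175.7]
wrist_force: [0.7, -0.6, -0.8]
opening: 0.0163
grasp_force: 58.7
```

```bash
python3 - <<'E'
from h import *
o=get_obs();print(o['ee_pos'],o['tcp_rot'],off(rw(.539,-.001)+[.14]))
E
```

```text
[ 0.5356701  -0.27912944  0.23000789] [1.78759391e+02 1.53604224e-03 1.75669722e+02] (array([0.162, 2.319, 0.951]), 'yaw', np.float64(0.0018))
```

{"fn": "servo_tool", "kwargs": {
  "rows": [
    {"offset":[0.05,0.3,0],"yaw":0,"claw":1},
    {"offset":[0.1,0.6,0],"yaw":0,"claw":1},
    {"offset":[0.16,0.8,0],"yaw":0,"claw":1}
  ]
}}

```text
time: 17.42
ee_pos: [0.5248, -0.1967, 0.2294]
tcp_rot: [178.7, -0.2, 175.7]
wrist_force: [-0.0, -1.1, -0.5]
opening: 0.0165
grasp_force: 58.7
```

{"fn": "servo_tool", "kwargs": {
  "rows": [
    {"offset":[0,0.3,0],"yaw":0,"claw":1},
    {"offset":[0,0.6,0],"yaw":0,"claw":1},
    {"offset":[0,0.8,0],"yaw":0,"claw":1}
  ]
}}

```text
time: 17.8
ee_pos: [0.5312, -0.117, 0.2322]
tcp_rot: [178.7, -0.1, 175.7]
wrist_force: [1.0, 0.5, -0.5]
opening: 0.0168
grasp_force: 58.7
```

{"fn": "servo_tool", "kwargs": {
  "rows": [
    {"offset":[0,0.3,0],"yaw":0,"claw":1},
    {"offset":[0,0.6,0],"yaw":0,"claw":1},
    {"offset":[0,0.72,0.3],"yaw":0,"claw":1},
    {"offset":[0,0.72,0.6],"yaw":0,"claw":1},
    {"offset":[0,0.72,0.85],"yaw":0,"claw":1},
    {"offset":[0,0.72,0.85],"yaw":0,"claw":1}
  ]
}}

```text
time: 18.55
ee_pos: [0.5357, -0.0444, 0.1474]
tcp_rot: [178.7, -0.3, 175.7]
wrist_force: [-0.1, -0.1, -1.4]
opening: 0.0173
grasp_force: 58.7
```

```bash
python3 - <<'E'
from h import *
o=get_obs();print(o['ee_pos'],o['tcp_rot'],off(rw(.539,-.001)+[.0825]))
E
```

```text
[ 0.53569876 -0.04440046  0.14735101] [178.7266946   -0.30743349 175.67522451] (array([-0.018, -0.016,  0.648]), 'yaw', np.float64(0.0018))
```

{"fn": "servo_tool", "kwargs": {
  "rows": [
    {"offset":[-0.01,-0.01,0.25],"yaw":0,"claw":1},
    {"offset":[-0.01,-0.01,0.45],"yaw":0,"claw":1},
    {"offset":[-0.01,-0.01,0.58],"yaw":0,"claw":1},
    {"offset":[-0.01,-0.01,0.65],"yaw":0,"claw":1},
    {"offset":[-0.01,-0.01,0.65],"yaw":0,"claw":1},
    {"offset":[-0.01,-0.01,0.65],"yaw":0,"claw":1}
  ]
}}

```text
time: 19.3
ee_pos: [0.5383, -0.0442, 0.0854]
tcp_rot: [178.7, -0.0, 175.7]
wrist_force: [-0.1, 0.4, -0.3]
opening: 0.0167
grasp_force: 58.7
```

Down 3 mm, release, lift 100 mm.

{"fn": "servo_tool", "kwargs": {
  "rows": [
    {"offset":[0,0,0.015],"yaw":0,"claw":1},
    {"offset":[0,0,0.03],"yaw":0,"claw":1},
    {"offset":[0,0,0.03],"yaw":0,"claw":1},
    {"offset":[0,0,0.03],"yaw":0,"claw":0.45},
    {"offset":[0,0,0.03],"yaw":0,"claw":0.45},
    {"offset":[0,0,0.03],"yaw":0,"claw":0.45},
    {"offset":[0,0,0.03],"yaw":0,"claw":0.45}
  ]
}}

```text
time: 20.18
ee_pos: [0.5378, -0.0441, 0.0814]
tcp_rot: [178.7, -0.1, 175.7]
wrist_force: [-0.7, 0.1, 0.2]
opening: 0.0471
grasp_force: 0.0
```

{"fn": "servo_tool", "kwargs": {
  "rows": [
    {"offset":[0,0,-0.2],"yaw":0,"claw":0.45},
    {"offset":[0,0,-0.5],"yaw":0,"claw":0.45},
    {"offset":[0,0,-0.8],"yaw":0,"claw":0.45},
    {"offset":[0.3,0,-0.8],"yaw":0,"claw":0.45},
    {"offset":[0.6,0,-0.8],"yaw":0,"claw":0.45},
    {"offset":[0.8,0,-0.8],"yaw":0,"claw":0.45},
    {"offset":[0.8,0,-0.8],"yaw":0,"claw":0.45}
  ]
}}

```text
time: 21.05
ee_pos: [0.4575, -0.0398, 0.162]
tcp_rot: [178.7, -0.0, 175.7]
wrist_force: [0.7, -0.5, -0.4]
opening: 0.047
grasp_force: 0.0
```

```bash
python3 - <<'E'
from h import *
o=get_obs();print(o['ee_pos'],o['tcp_rot'],off(rw(.457,.0512)+[.15]))
p,d=snap("t5");C=cloud("top",d)
blocks(C,p,.37,.64,-.46,-.18,.01,.055,.036)
blocks(C,p,.45,.64,-.12,.14,.069,.095,.081)
E
```

```text
[ 0.45751447 -0.03981576  0.16204766] [ 1.78725072e+02 -2.93934919e-02  1.75670546e+02] (array([0.019, 0.535, 0.132]), 'yaw', np.float64(0.0018))
[442. 229.] 41 [ 405.6 -446.3   27.6   17.3   -1.1] 0.024
[295. 184.] 126 [553.8  57.5  77.9  18.1  -3.9] 0.08
```

View pics/t5.png

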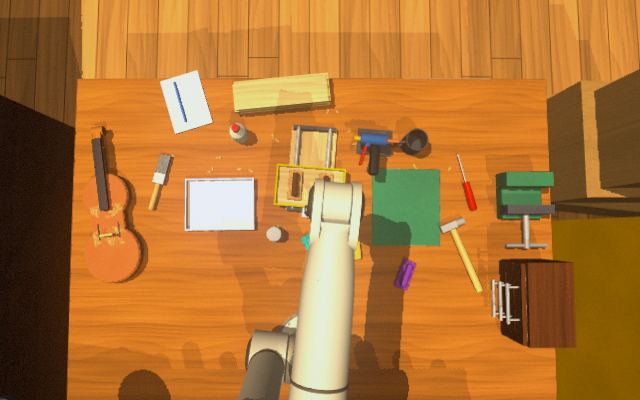

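The mat is empty and both blocks are in the carriage at about (295,184) and (328,183). Next, the handle.

{"fn": "servo_tool", "kwargs": {
  "rows": [
    {"offset":[0.02,0.3,0],"yaw":0,"claw":0.35},
    {"offset":[0.02,0.53,0.1],"yaw":0,"claw":0.35},
    {"offset":[0.02,0.53,0.3],"yaw":0,"claw":0.35},
    {"offset":[0.02,0.53,0.55],"yaw":0,"claw":0.35},
    {"offset":[0.02,0.53,0.69],"yaw":0,"claw":0.35},
    {"offset":[0.02,0.53,0.69],"yaw":0,"claw":0.35},
    {"offset":[0.02,0.53,0.69],"yaw":0,"claw":0.35}
  ]
}}

```text
time: 21.98
ee_pos: [0.4607, 0.0146, 0.0947]
tcp_rot: [178.7, -0.0, 175.7]
wrist_force: [-0.4, 0.5, -0.4]
opening: 0.0557
grasp_force: 0.0
```

```bash
python3 - <<'E'
from h import *
o=get_obs();print(o['ee_pos'],o['tcp_rot'],off(rw(.457,.0512)+[.093]))
E
```

```text
[0.460671   0.01460457 0.0946912 ] [ 1.78717930e+02 -2.04349579e-02  1.75663338e+02] (array([ 0.01 , -0.007,  0.017]), 'yaw', np.float64(0.0017))
```

{"fn": "servo_tool", "kwargs": {
  "rows": [
    {"offset":[0.01,0,0.01],"yaw":0,"claw":1},
    {"offset":[0.01,0,0.01],"yaw":0,"claw":1},
    {"offset":[0.01,0,0.01],"yaw":0,"claw":1},
    {"offset":[0.01,0,0.01],"yaw":0,"claw":1},
    {"offset":[0.01,0,0.01],"yaw":0,"claw":1},
    {"offset":[0.01,0,0.01],"yaw":0,"claw":1}
  ]
}}

```text
time: 22.72
ee_pos: [0.4594, 0.0151, 0.0936]
tcp_rot: [178.7, -0.0, 175.7]
wrist_force: [-1.4, 4.9, 5.1]
opening: 0.0183
grasp_force: 58.5
```

{"fn": "servo_tool", "kwargs": {
  "rows": [
    {"offset":[-0.02,0,0],"yaw":0,"claw":1},
    {"offset":[-0.07,0,0],"yaw":0,"claw":1},
    {"offset":[-0.15,0,0],"yaw":0,"claw":1},
    {"offset":[-0.25,0,0],"yaw":0,"claw":1},
    {"offset":[-0.36,0,0],"yaw":0,"claw":1},
    {"offset":[-0.48,0,0],"yaw":0,"claw":1},
    {"offset":[-0.6,0,0],"yaw":0,"claw":1},
    {"offset":[-0.7,0,0],"yaw":0,"claw":1},
    {"offset":[-0.78,0,0],"yaw":0,"claw":1},
    {"offset":[-0.83,0,0],"yaw":0,"claw":1},
    {"offset":[-0.86,0,0],"yaw":0,"claw":1}
  ]
}}

```text
time: 24.1
ee_pos: [0.5453, 0.0083, 0.0936]
tcp_rot: [178.7, -0.0, 175.7]
wrist_force: [-1.3, 2.0, 7.2]
opening: 0.0183
grasp_force: 58.7
```

{"fn": "servo_tool", "kwargs": {
  "rows": [
    {"offset":[-0.05,0,0],"yaw":0,"claw":1},
    {"offset":[-0.13,0,0],"yaw":0,"claw":1},
    {"offset":[-0.22,0,0],"yaw":0,"claw":1},
    {"offset":[-0.31,0,0],"yaw":0,"claw":1},
    {"offset":[-0.39,0,0],"yaw":0,"claw":1},
    {"offset":[-0.45,0,0],"yaw":0,"claw":1},
    {"offset":[-0.49,0,0],"yaw":0,"claw":1},
    {"offset":[-0.51,0,0],"yaw":0,"claw":1},
    {"offset":[-0.51,0,0],"yaw":0,"claw":1}
  ]
}}

```text
time: 25.22
ee_pos: [0.5911, 0.0047, 0.0935]
tcp_rot: [178.8, -0.6, 175.7]
wrist_force: [-30.3, 3.1, 22.2]
opening: 0.0182
grasp_force: 60.5
```

```bash
python3 - <<'E'
from h import *
o=get_obs();print(o['ee_pos'],o['tcp_rot'],off(rw(.597,.0512)+[.093]))
E
```

```text
[0.59112705 0.00467822 0.09348126] [178.75107778  -0.6007095  175.68940747] (array([-0.082, -0.014,  0.004]), 'yaw', np.float64(0.0019))
```

```bash
python3 - <<'E'
from h import *
p,d=snap("t6");q,e=snap("s6","scene")
hsv=cv2.cvtColor(p,cv2.COLOR_RGB2HSV);H,S,V=[hsv[...,i].astype(int) for i in range(3)]
m=(H>22)&(H<32)&(S>190)&(V>140);m[:100]=0;m[225:]=0;m[:,:260]=0;m[:,360:]=0
P=onz("top",np.argwhere(m)[:,::-1],.057)[:,:2]
R=np.array([[np.cos(A),np.sin(A)],[-np.sin(A),np.cos(A)]]);Q=P@R.T
print("rig-frame rims",len(Q),np.percentile(Q,[0,1,50,99,100],axis=0).round(4))
cv2.imwrite("pics/c6.png",np.hstack([cv2.resize(p[90:240,250:400,::-1],(400,400),interpolation=2),cv2.resize(q[150:300,200:390,::-1],(400,400),interpolation=2)]))
E
```

```text
rig-frame rims 245 [[ 0.43   -0.1078]
 [ 0.4307 -0.1048]
 [ 0.6736 -0.0575]
 [ 0.7492  0.1692]
 [ 0.7499  0.1695]]
```

View pics/c6.png

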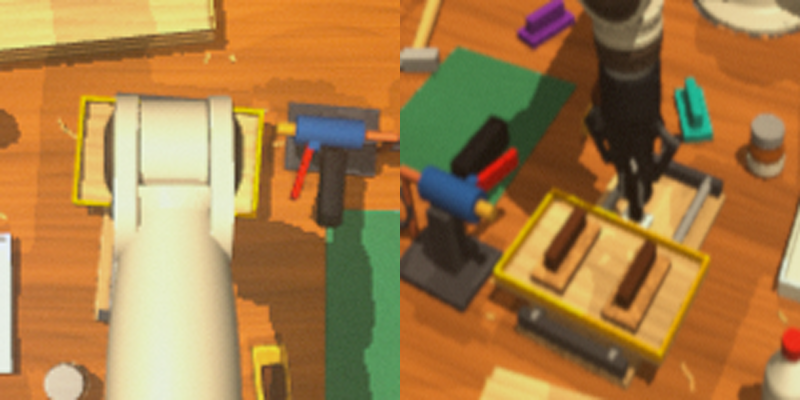

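```bash
python3 - <<'E'
from h import *
f=np.load("top0.npz");p,d=f['p'],f['d'];C=cloud("top",d)
hsv=cv2.cvtColor(p,cv2.COLOR_RGB2HSV);S=hsv[...,1].astype(int);V=hsv[...,2].astype(int)
R=np.array([[np.cos(A),np.sin(A)],[-np.sin(A),np.cos(A)]])
for c in (305,312,320,328):
  for lo,hi in((116,140),(200,220)):
    r=[r for r in range(lo,hi) if V[r,c]<110]
    if r:
      P=onz("top",[[c,r[0]-.5],[c,r[-1]+.5]],.04)[:,:2]@R.T
      print(c,r[0],r[-1],P[:,0].round(4),C[r,c,2].round(3))
E
```

```text
305 129 129 [0.749  0.7454] [0.025]
312 130 130 [0.7475 0.7439] [0.025]
320 130 130 [0.7498 0.7462] [0.03]
320 209 212 [0.4763 0.4626] [0.028 0.035]
328 210 212 [0.4751 0.4649] [0.029 0.03 ]
```

{"fn": "servo_tool", "kwargs": {
  "rows": [
    {"offset":[0,0,0],"yaw":0,"claw":0.8},
    {"offset":[0,0,0],"yaw":0,"claw":0.7},
    {"offset":[0,0,0],"yaw":0,"claw":0.7},
    {"offset":[0,0,0],"yaw":0,"claw":0.7}
  ]
}}

```text
time: 25.82
ee_pos: [0.5958, 0.0043, 0.0924]
tcp_rot: [178.7, -0.1, 175.7]
wrist_force: [0.7, -0.4, -1.2]
opening: 0.0255
grasp_force: 0.0
```

{"fn": "servo_tool", "kwargs": {
  "rows": [
    {"offset":[0.04,0,0],"yaw":0,"claw":0.7},
    {"offset":[0.04,0,0],"yaw":0,"claw":1},
    {"offset":[0.04,0,0],"yaw":0,"claw":1},
    {"offset":[0.04,0,0],"yaw":0,"claw":1},
    {"offset":[0.04,0,0],"yaw":0,"claw":1},
    {"offset":[0.04,0,0],"yaw":0,"claw":1}
  ]
}}

```text
time: 26.58
ee_pos: [0.5912, 0.0047, 0.0927]
tcp_rot: [178.7, -0.1, 175.7]
wrist_force: [-5.6, 0.7, 3.3]
opening: 0.0181
grasp_force: 58.5
```

{"fn": "servo_tool", "kwargs": {
  "rows": [
    {"offset":[0.02,0,0],"yaw":0,"claw":1},
    {"offset":[0.07,0,0],"yaw":0,"claw":1},
    {"offset":[0.15,0,0],"yaw":0,"claw":1},
    {"offset":[0.25,0,0],"yaw":0,"claw":1},
    {"offset":[0.36,0,0],"yaw":0,"claw":1},
    {"offset":[0.48,0,0],"yaw":0,"claw":1},
    {"offset":[0.6,0,0],"yaw":0,"claw":1},
    {"offset":[0.72,0,0],"yaw":0,"claw":1},
    {"offset":[0.84,0,0],"yaw":0,"claw":1},
    {"offset":[0.94,0,0],"yaw":0,"claw":1},
    {"offset":[1,0,0],"yaw":0,"claw":1}
  ]
}}

```text
time: 27.95
ee_pos: [0.4912, 0.0126, 0.0927]
tcp_rot: [178.7, -0.1, 175.7]
wrist_force: [3.5, 5.1, -3.2]
opening: 0.0183
grasp_force: 58.7
```

{"fn": "servo_tool", "kwargs": {
  "rows": [
    {"offset":[0.04,0,0],"yaw":0,"claw":1},
    {"offset":[0.1,0,0],"yaw":0,"claw":1},
    {"offset":[0.17,0,0],"yaw":0,"claw":1},
    {"offset":[0.24,0,0],"yaw":0,"claw":1},
    {"offset":[0.3,0,0],"yaw":0,"claw":1},
    {"offset":[0.35,0,0],"yaw":0,"claw":1},
    {"offset":[0.39,0,0],"yaw":0,"claw":1},
    {"offset":[0.42,0,0],"yaw":0,"claw":1},
    {"offset":[0.42,0,0],"yaw":0,"claw":1}
  ]
}}

```text
time: 29.08
ee_pos: [0.4515, 0.0158, 0.0928]
tcp_rot: [178.7, 0.1, 175.7]
wrist_force: [13.6, 5.4, -10.4]
opening: 0.0184
grasp_force: 59.1
```

The near stop is 140 mm from where the push stopped, so that was the far stop. The carriage had started about 8 mm off home. I'll push it back out.

{"fn": "servo_tool", "kwargs": {
  "rows": [
    {"offset":[-0.02,0,0],"yaw":0,"claw":1},
    {"offset":[-0.07,0,0],"yaw":0,"claw":1},
    {"offset":[-0.15,0,0],"yaw":0,"claw":1},
    {"offset":[-0.25,0,0],"yaw":0,"claw":1},
    {"offset":[-0.36,0,0],"yaw":0,"claw":1},
    {"offset":[-0.48,0,0],"yaw":0,"claw":1},
    {"offset":[-0.6,0,0],"yaw":0,"claw":1},
    {"offset":[-0.72,0,0],"yaw":0,"claw":1},
    {"offset":[-0.84,0,0],"yaw":0,"claw":1},
    {"offset":[-0.94,0,0],"yaw":0,"claw":1},
    {"offset":[-1,0,0],"yaw":0,"claw":1}
  ]
}}

```text
time: 30.45
ee_pos: [0.5504, 0.0079, 0.0927]
tcp_rot: [178.7, -0.1, 175.7]
wrist_force: [-1.9, 5.1, 0.7]
opening: 0.0182
grasp_force: 60.4
```

{"fn": "servo_tool", "kwargs": {
  "rows": [
    {"offset":[-0.04,0,0],"yaw":0,"claw":1},
    {"offset":[-0.1,0,0],"yaw":0,"claw":1},
    {"offset":[-0.17,0,0],"yaw":0,"claw":1},
    {"offset":[-0.24,0,0],"yaw":0,"claw":1},
    {"offset":[-0.3,0,0],"yaw":0,"claw":1},
    {"offset":[-0.35,0,0],"yaw":0,"claw":1},
    {"offset":[-0.4,0,0],"yaw":0,"claw":1},
    {"offset":[-0.45,0,0],"yaw":0,"claw":1},
    {"offset":[-0.46,0,0],"yaw":0,"claw":1},
    {"offset":[-0.46,0,0],"yaw":0,"claw":1}
  ]
}}

```text
time: 31.7
ee_pos: [0.5914, 0.0047, 0.0926]
tcp_rot: [178.7, -0.6, 175.7]
wrist_force: [-28.0, 4.2, 14.8]
opening: 0.0183
grasp_force: 62.2
```

{"fn": "servo_tool", "kwargs": {
  "rows": [
    {"offset":[-0.03,0,0],"yaw":0,"claw":0.5},
    {"offset":[-0.03,0,0],"yaw":0,"claw":0.4},
    {"offset":[-0.03,0,0],"yaw":0,"claw":0.4},
    {"offset":[-0.03,0,-0.3],"yaw":0,"claw":0.4},
    {"offset":[-0.03,0,-0.6],"yaw":0,"claw":0.4},
    {"offset":[-0.03,0,-0.9],"yaw":0,"claw":0},
    {"offset":[-0.03,0,-0.9],"yaw":0,"claw":0}
  ]
}}

```text
time: 32.58
ee_pos: [0.5998, 0.0021, 0.1853]
tcp_rot: [178.7, 0.2, 175.7]
wrist_force: [-0.0, -0.2, 0.0]
opening: 0.0841
grasp_force: 0.0
```

```bash
python3 - <<'E'
from h import *
f=np.load("s6.npz");p,d=f['p'],f['d'];C=cloud("scene",d)
hsv=cv2.cvtColor(p,cv2.COLOR_RGB2HSV);H,S,V=[hsv[...,i].astype(int) for i in range(3)]
R=np.array([[np.cos(A),np.sin(A)],[-np.sin(A),np.cos(A)]])
Q=np.dstack([C[...,:2]@R.T,C[...,2]])
box=(Q[...,0]>.56)&(Q[...,0]<.75)&(Q[...,1]>-.21)&(Q[...,1]<-.07)&(Q[...,2]>.06)&(Q[...,2]<.13)
red=box&(S>150)&((H<7)|(H>173))&(V>90)
blk=box&(V<70)&(Q[...,2]>.085)&(Q[...,0]<.67)
for n,m in(("red",red),("black",blk)):
    P=Q[m];print(n,len(P),np.percentile(P,[2,50,98],axis=0).round(3).tolist())
    for x in np.arange(.59,.70,.012):
        s=P[(P[:,0]>x)&(P[:,0]<x+.012)]
        if len(s)>3:print(' x%.3f'%x,len(s),'y',np.percentile(s[:,1],[5,50,95]).round(4),'z',np.percentile(s[:,2],[5,95]).round(3))
o=get_obs();print(o['ee_pos'],o['opening'],off(rw(.645,-.139)+[.18]))
E
```

```text
red 148 [[0.631, -0.138, 0.089], [0.661, -0.112, 0.104], [0.691, -0.103, 0.111]]
 x0.626 19 y [-0.1389 -0.1049 -0.1015] z [0.084 0.111]
 x0.638 28 y [-0.1287 -0.1058 -0.1034] z [0.089 0.11 ]
 x0.650 31 y [-0.1271 -0.1097 -0.1059] z [0.092 0.111]
 x0.662 32 y [-0.1281 -0.1124 -0.1092] z [0.093 0.111]
 x0.674 28 y [-0.1211 -0.115  -0.113 ] z [0.094 0.111]
 x0.686 10 y [-0.1187 -0.1172 -0.116 ] z [0.102 0.11 ]
black 250 [[0.603, -0.162, 0.089], [0.636, -0.141, 0.115], [0.668, -0.136, 0.119]]
 x0.602 39 y [-0.1581 -0.14   -0.1364] z [0.089 0.118]
 x0.614 46 y [-0.1603 -0.1401 -0.1369] z [0.09  0.118]
 x0.626 45 y [-0.1585 -0.1389 -0.137 ] z [0.092 0.118]
 x0.638 46 y [-0.1592 -0.14   -0.1366] z [0.094 0.119]
 x0.650 44 y [-0.1621 -0.1417 -0.1375] z [0.097 0.119]
 x0.662 27 y [-0.158  -0.1428 -0.1373] z [0.099 0.118]
[0.59984029 0.00206822 0.18532525] 0.08406323896404012 (array([-0.462, -1.9  ,  0.012]), 'yaw', np.float64(0.0017))
```

{"fn": "servo_tool", "kwargs": {
  "rows": [
    {"offset":[-0.16,-0.3,0],"yaw":0,"claw":0},
    {"offset":[-0.32,-0.6,0],"yaw":0,"claw":0},
    {"offset":[-0.48,-0.9,0],"yaw":0,"claw":0}
  ]
}}

```text
time: 32.95
ee_pos: [0.6399, -0.092, 0.1793]
tcp_rot: [178.7, -0.1, 175.7]
wrist_force: [0.2, 0.2, -0.5]
opening: 0.0853
grasp_force: 0.0
```

{"fn": "servo_tool", "kwargs": {
  "rows": [
    {"offset":[0,-0.3,0],"yaw":0,"claw":0},
    {"offset":[0,-0.6,0],"yaw":0,"claw":0},
    {"offset":[0,-0.97,0],"yaw":0,"claw":0},
    {"offset":[0,-0.97,0],"yaw":0,"claw":0},
    {"offset":[0,-0.97,0],"yaw":0,"claw":0}
  ]
}}

```text
time: 33.58
ee_pos: [0.6323, -0.1876, 0.1775]
tcp_rot: [178.7, -0.1, 175.7]
wrist_force: [0.1, 0.4, -0.1]
opening: 0.0856
grasp_force: 0.0
```

```bash
python3 - <<'E'
from h import *
o=get_obs();print(o['ee_pos'],o['tcp_rot'],o['opening'],off(rw(.647,-.136)+[.103]))
E
```

```text
[ 0.63226113 -0.18757907  0.17753795] [ 1.78698480e+02 -1.37028054e-01  1.75654365e+02] 0.08564146198609689 (array([-0.018, -0.02 ,  0.745]), 'yaw', np.float64(0.0017))
```

{"fn": "servo_tool", "kwargs": {
  "rows": [
    {"offset":[-0.02,-0.02,0.2],"yaw":0,"claw":0},
    {"offset":[-0.02,-0.02,0.4],"yaw":0,"claw":0},
    {"offset":[-0.02,-0.02,0.55],"yaw":0,"claw":0},
    {"offset":[-0.02,-0.02,0.66],"yaw":0,"claw":0},
    {"offset":[-0.02,-0.02,0.74],"yaw":0,"claw":0},
    {"offset":[-0.02,-0.02,0.74],"yaw":0,"claw":0}
  ]
}}

```text
time: 34.33
ee_pos: [0.6341, -0.1882, 0.1039]
tcp_rot: [178.7, -0.1, 175.7]
wrist_force: [0.3, -0.2, 0.5]
opening: 0.0852
grasp_force: 0.0
```

```bash
python3 - <<'E'
from h import *
o=get_obs();print(o['ee_pos'],o['tcp_rot'],o['wrist_force'],off(rw(.647,-.145)+[.103]))
q,e=snap("s7","scene");cv2.imwrite("pics/c7.png",cv2.resize(q[160:290,170:370,::-1],(800,520),interpolation=2))
E
```

```text
[ 0.63410351 -0.18820523  0.10390214] [ 1.78713811e+02 -1.14004824e-01  1.75678019e+02] [ 0.33106916 -0.20287788  0.48202454] (array([ 0.003, -0.088,  0.007]), 'yaw', np.float64(0.0018))
```

View pics/c7.png

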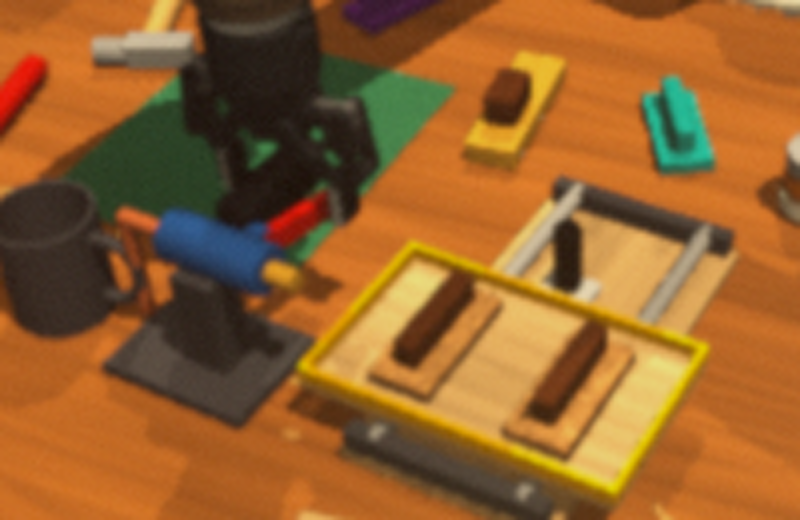

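The jaws straddle the black grip and red trigger, and the carriage with both blocks is at the far stop. I'll centre and squeeze.

{"fn": "servo_tool", "kwargs": {
  "rows": [
    {"offset":[0,-0.05,0],"yaw":0,"claw":0},
    {"offset":[0,-0.09,0],"yaw":0,"claw":0},
    {"offset":[0,-0.09,0],"yaw":0,"claw":0},
    {"offset":[0,-0.09,0],"yaw":0,"claw":1},
    {"offset":[0,-0.09,0],"yaw":0,"claw":1},
    {"offset":[0,-0.09,0],"yaw":0,"claw":1},
    {"offset":[0,-0.09,0],"yaw":0,"claw":1},
    {"offset":[0,-0.09,0],"yaw":0,"claw":1},
    {"offset":[0,-0.09,0],"yaw":0,"claw":1}
  ],
  "squeeze": 50
}}

```text
time: 35.5
ee_pos: [0.6336, -0.1983, 0.1052]
tcp_rot: [178.9, -0.0, 175.7]
wrist_force: [-2.3, -2.1, 6.3]
opening: 0.0412
grasp_force: 55.0
```

{"fn": "servo_tool", "kwargs": {
  "rows": [
    {"offset":[0,0,0],"yaw":0,"claw":1},
    {"offset":[0,0,0],"yaw":0,"claw":1},
    {"offset":[0,0,0],"yaw":0,"claw":1},
    {"offset":[0,0,0],"yaw":0,"claw":1},
    {"offset":[0,0,0],"yaw":0,"claw":1},
    {"offset":[0,0,0],"yaw":0,"claw":1},
    {"offset":[0,0,0],"yaw":0,"claw":1},
    {"offset":[0,0,0],"yaw":0,"claw":1},
    {"offset":[0,0,0],"yaw":0,"claw":1}
  ]
}}

```text
time: 36.62
ee_pos: [0.6336, -0.1983, 0.1052]
tcp_rot: [178.9, -0.0, 175.7]
wrist_force: [-3.1, -3.3, 6.1]
opening: 0.041
grasp_force: 55.0
```

{"fn": "servo_tool", "kwargs": {
  "rows": [
    {"offset":[0,0,0],"yaw":0,"claw":0},
    {"offset":[0,0,0],"yaw":0,"claw":0},
    {"offset":[0,0,0],"yaw":0,"claw":0},
    {"offset":[0,0,0],"yaw":0,"claw":0},
    {"offset":[0,0.07,0],"yaw":0,"claw":0},
    {"offset":[0,0.07,0],"yaw":0,"claw":0},
    {"offset":[0,0.07,0],"yaw":0,"claw":0},
    {"offset":[0,0.07,0],"yaw":0,"claw":0},
    {"offset":[0,0.07,0],"yaw":0,"claw":0},
    {"offset":[0,0.07,0],"yaw":0,"claw":0},
    {"offset":[0,0.01,0],"yaw":0,"claw":0},
    {"offset":[0,0.01,0],"yaw":0,"claw":0}
  ]
}}

```text
time: 38.12
ee_pos: [0.6336, -0.1968, 0.1041]
tcp_rot: [178.7, -0.1, 175.6]
wrist_force: [-0.4, 0.6, -0.4]
opening: 0.0854
grasp_force: 0.0
```

{"fn": "servo_tool", "kwargs": {
  "rows": [
    {"offset":[0,0,0],"yaw":0,"claw":1},
    {"offset":[0,0,0],"yaw":0,"claw":1},
    {"offset":[0,0,0],"yaw":0,"claw":1},
    {"offset":[0,0,0],"yaw":0,"claw":1},
    {"offset":[0,0,0],"yaw":0,"claw":1},
    {"offset":[0,0,0],"yaw":0,"claw":1}
  ]
}}

```text
time: 38.88
ee_pos: [0.6336, -0.1983, 0.1053]
tcp_rot: [179.0, -0.0, 175.6]
wrist_force: [-3.7, -6.4, 6.7]
opening: 0.041
grasp_force: 55.9
```

{"fn": "servo_tool", "kwargs": {
  "rows": [
    {"offset":[0,0,0],"yaw":0,"claw":1},
    {"offset":[0,0,0],"yaw":0,"claw":1},
    {"offset":[0,0,0],"yaw":0,"claw":1},
    {"offset":[0,0,0],"yaw":0,"claw":1},
    {"offset":[0,0,0],"yaw":0,"claw":1},
    {"offset":[0,0,0],"yaw":0,"claw":1},
    {"offset":[0,0,0],"yaw":0,"claw":1},
    {"offset":[0,0,0],"yaw":0,"claw":1},
    {"offset":[0,0,0],"yaw":0,"claw":1}
  ]
}}

```text
time: 40.0
ee_pos: [0.6336, -0.1982, 0.1054]
tcp_rot: [179.0, -0.0, 175.6]
wrist_force: [-3.0, -7.6, 6.9]
opening: 0.0409
grasp_force: 55.9
```

{"fn": "servo_tool", "kwargs": {
  "rows": [
    {"offset":[0,0,0],"yaw":0,"claw":0},
    {"offset":[0,0,0],"yaw":0,"claw":0},
    {"offset":[0,0,0],"yaw":0,"claw":0},
    {"offset":[0,0,0],"yaw":0,"claw":0},
    {"offset":[0,0.07,0],"yaw":0,"claw":0},
    {"offset":[0,0.07,0],"yaw":0,"claw":0},
    {"offset":[0,0.07,0],"yaw":0,"claw":0},
    {"offset":[0,0.07,0],"yaw":0,"claw":0},
    {"offset":[0,0.07,0],"yaw":0,"claw":0},
    {"offset":[0,0.07,0],"yaw":0,"claw":0}
  ]
}}

```text
time: 41.25
ee_pos: [0.6342, -0.1894, 0.1043]
tcp_rot: [178.7, -0.1, 175.7]
wrist_force: [-0.3, -0.8, 0.1]
opening: 0.0857
grasp_force: 0.0
```

```bash
python3 - <<'E'
from h import *
o=get_obs();print(o['ee_pos'],o['tcp_rot'],off(rw(.589,.0512)+[.185]))
p,d=snap("s8","scene");C=cloud("scene",d)
hsv=cv2.cvtColor(p,cv2.COLOR_RGB2HSV);H,S,V=[hsv[...,i].astype(int) for i in range(3)]
R=np.array([[np.cos(A),np.sin(A)],[-np.sin(A),np.cos(A)]]);Q=np.dstack([C[...,:2]@R.T,C[...,2]])
P=Q[(Q[...,0]>.56)&(Q[...,0]<.75)&(Q[...,1]>-.21)&(Q[...,1]<-.07)&(Q[...,2]>.06)&(Q[...,2]<.13)&(S>150)&((H<7)|(H>173))&(V>90)]
for x in np.arange(.626,.70,.012):
    s=P[(P[:,0]>x)&(P[:,0]<x+.012)]
    if len(s)>3:print(' x%.3f'%x,len(s),np.median(s[:,1]).round(4))
E
```

```text
[ 0.63417635 -0.18940245  0.10430819] [ 1.78724901e+02 -8.41949126e-02  1.75666694e+02] (array([ 0.575,  1.906, -0.764]), 'yaw', np.float64(0.0018))
 x0.638 8 -0.1089
 x0.650 26 -0.1098
 x0.662 29 -0.1126
 x0.674 30 -0.1145
 x0.686 12 -0.1172
```

{"fn": "servo_tool", "kwargs": {
  "rows": [
    {"offset":[0,0,-0.2],"yaw":0,"claw":0},
    {"offset":[0,0,-0.5],"yaw":0,"claw":0},
    {"offset":[0,0,-0.8],"yaw":0,"claw":0},
    {"offset":[0.2,0.3,-0.8],"yaw":0,"claw":0.35},
    {"offset":[0.4,0.6,-0.8],"yaw":0,"claw":0.35},
    {"offset":[0.58,0.95,-0.8],"yaw":0,"claw":0.35}
  ]
}}

```text
time: 42.05
ee_pos: [0.5829, -0.0914, 0.1866]
tcp_rot: [178.7, -0.1, 175.6]
wrist_force: [0.2, 1.0, -0.3]
opening: 0.0554
grasp_force: 0.0
```

{"fn": "servo_tool", "kwargs": {
  "rows": [
    {"offset":[0,0.3,0],"yaw":0,"claw":0.35},
    {"offset":[0,0.6,0],"yaw":0,"claw":0.35},
    {"offset":[0,0.95,0],"yaw":0,"claw":0.35},
    {"offset":[0,0.95,0],"yaw":0,"claw":0.35},
    {"offset":[0,0.95,0],"yaw":0,"claw":0.35}
  ]
}}

```text
time: 42.68
ee_pos: [0.5907, 0.0024, 0.1886]
tcp_rot: [178.7, -0.1, 175.7]
wrist_force: [-0.0, -0.4, 0.9]
opening: 0.0556
grasp_force: 0.0
```

```bash
python3 - <<'E'
from h import *
o=get_obs();print(o['ee_pos'],o['tcp_rot'],off(rw(.589,.0525)+[.093]))
E
```

```text
[0.59066281 0.00237401 0.18864997] [ 1.78738072e+02 -7.84925334e-02  1.75690753e+02] (array([-0.006,  0.001,  0.957]), 'yaw', np.float64(0.0019))
```

{"fn": "servo_tool", "kwargs": {
  "rows": [
    {"offset":[0,0,0.3],"yaw":0,"claw":0.35},
    {"offset":[0,0,0.6],"yaw":0,"claw":0.35},
    {"offset":[0,0,0.82],"yaw":0,"claw":0.35},
    {"offset":[0,0,0.96],"yaw":0,"claw":0.35},
    {"offset":[0,0,0.96],"yaw":0,"claw":0.35},
    {"offset":[0,0,0.96],"yaw":0,"claw":1},
    {"offset":[0,0,0.96],"yaw":0,"claw":1},
    {"offset":[0,0,0.96],"yaw":0,"claw":1},
    {"offset":[0,0,0.96],"yaw":0,"claw":1},
    {"offset":[0,0,0.96],"yaw":0,"claw":1},
    {"offset":[0,0,0.96],"yaw":0,"claw":1}
  ],
  "squeeze": 60
}}

```text
time: 44.05
ee_pos: [0.5912, 0.0047, 0.094]
tcp_rot: [178.8, 0.0, 175.7]
wrist_force: [-0.6, -0.4, 6.1]
opening: 0.0181
grasp_force: 58.6
```

{"fn": "servo_tool", "kwargs": {
  "rows": [
    {"offset":[0.02,0,0],"yaw":0,"claw":1},
    {"offset":[0.07,0,0],"yaw":0,"claw":1},
    {"offset":[0.15,0,0],"yaw":0,"claw":1},
    {"offset":[0.25,0,0],"yaw":0,"claw":1},
    {"offset":[0.36,0,0],"yaw":0,"claw":1},
    {"offset":[0.48,0,0],"yaw":0,"claw":1},
    {"offset":[0.6,0,0],"yaw":0,"claw":1},
    {"offset":[0.72,0,0],"yaw":0,"claw":1},
    {"offset":[0.84,0,0],"yaw":0,"claw":1},
    {"offset":[0.94,0,0],"yaw":0,"claw":1},
    {"offset":[1,0,0],"yaw":0,"claw":1}
  ]
}}

```text
time: 45.42
ee_pos: [0.4914, 0.0126, 0.0939]
tcp_rot: [178.7, 0.1, 175.7]
wrist_force: [2.8, 2.0, 5.7]
opening: 0.0185
grasp_force: 58.7
```

{"fn": "servo_tool", "kwargs": {
  "rows": [
    {"offset":[0.04,0,0],"yaw":0,"claw":1},
    {"offset":[0.1,0,0],"yaw":0,"claw":1},
    {"offset":[0.17,0,0],"yaw":0,"claw":1},
    {"offset":[0.24,0,0],"yaw":0,"claw":1},
    {"offset":[0.3,0,0],"yaw":0,"claw":1},
    {"offset":[0.35,0,0],"yaw":0,"claw":1},
    {"offset":[0.39,0,0],"yaw":0,"claw":1},
    {"offset":[0.42,0,0],"yaw":0,"claw":1},
    {"offset":[0.44,0,0],"yaw":0,"claw":1},
    {"offset":[0.44,0,0],"yaw":0,"claw":1}
  ]
}}

```text
time: 46.68
ee_pos: [0.4514, 0.0158, 0.094]
tcp_rot: [178.7, 0.5, 175.7]
wrist_force: [24.8, 1.7, -8.2]
opening: 0.0186
grasp_force: 58.9
```

{"fn": "servo_tool", "kwargs": {
  "rows": [
    {"offset":[-0.02,0,0],"yaw":0,"claw":0.5},
    {"offset":[-0.02,0,0],"yaw":0,"claw":0.4},
    {"offset":[-0.02,0,0],"yaw":0,"claw":0.4},
    {"offset":[-0.02,0,0],"yaw":0,"claw":0.4},
    {"offset":[-0.02,0,-0.3],"yaw":0,"claw":0.4},
    {"offset":[-0.02,0,-0.6],"yaw":0,"claw":0.4},
    {"offset":[-0.02,0,-0.9],"yaw":0,"claw":0.4}
  ]
}}

```text
time: 47.55
ee_pos: [0.4489, 0.0135, 0.1838]
tcp_rot: [178.7, -0.1, 175.7]
wrist_force: [0.6, -0.8, 0.9]
opening: 0.0511
grasp_force: 0.0
```

{"fn": "servo_tool", "kwargs": {
  "rows": [
    {"offset":[0.3,0,0],"yaw":0,"claw":0.4},
    {"offset":[0.6,0,0],"yaw":0,"claw":0.4},
    {"offset":[0.9,0,0],"yaw":0,"claw":0.4},
    {"offset":[0.9,0,0],"yaw":0,"claw":0.4}
  ]
}}

```text
time: 48.05
ee_pos: [0.3583, 0.0204, 0.1834]
tcp_rot: [178.7, -0.0, 175.7]
wrist_force: [0.2, -0.1, -0.5]
opening: 0.0515
grasp_force: 0.0
```

```bash
python3 - <<'E'
from h import *
o=get_obs();print(o['ee_pos'],o['tcp_rot'])
p,d=snap("t9");C=cloud("top",d)
blocks(C,p,.45,.64,-.12,.14,.069,.098,.081)
blocks(C,p,.40,.60,.19,.45,.012,.06,.022)
E
```

```text
[0.35834888 0.0204084  0.1833906 ] [ 1.78712484e+02 -1.52201213e-02  1.75688003e+02]
[294. 187.] 127 [547.   58.2  78.2  17.9  -4.2] 0.08
[325. 190.] 129 [536.8 -45.   78.1  18.1  -4.2] 0.08
[217. 203.] 418 [492.  319.  240.4 180.  -88.9] 0.02
```

View pics/t9.png

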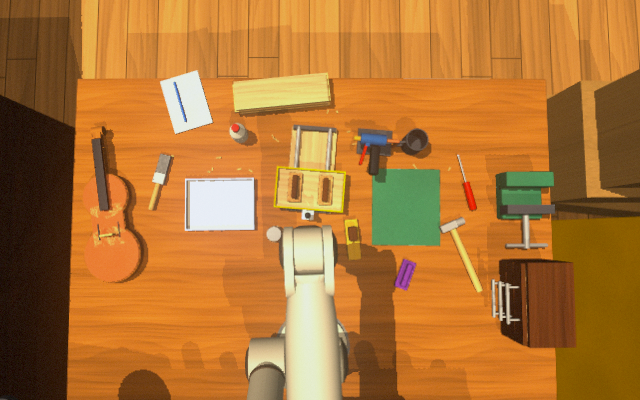

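Carriage is home with both blocks flat in it at (294,187) and (325,190), and the tray at (220,204) is empty. I'll go to the left block.

```bash
python3 - <<'E'
from h import *
print(off(rw(.5405,.1024)+[.135]))
E
```

```text
(array([-1.843,  0.508,  0.495]), 'yaw', np.float64(0.0019))
```

{"fn": "servo_tool", "kwargs": {
  "rows": [
    {"offset":[-0.3,0.15,0],"yaw":0,"claw":0.4},
    {"offset":[-0.6,0.3,0],"yaw":0,"claw":0.4},
    {"offset":[-0.92,0.5,0],"yaw":0,"claw":0.4}
  ]
}}

```text
time: 48.48
ee_pos: [0.4567, 0.0636, 0.1837]
tcp_rot: [178.7, -0.1, 175.6]
wrist_force: [0.8, -0.4, -0.3]
opening: 0.0513
grasp_force: 0.0
```

{"fn": "servo_tool", "kwargs": {
  "rows": [
    {"offset":[-0.3,0,0],"yaw":0,"claw":0.4},
    {"offset":[-0.6,0,0],"yaw":0,"claw":0.4},
    {"offset":[-0.92,0,0.1],"yaw":0,"claw":0.4},
    {"offset":[-0.92,0,0.3],"yaw":0,"claw":0.4},
    {"offset":[-0.92,0,0.5],"yaw":0,"claw":0.4},
    {"offset":[-0.92,0,0.5],"yaw":0,"claw":0.4},
    {"offset":[-0.92,0,0.5],"yaw":0,"claw":0.4}
  ]
}}

```text
time: 49.35
ee_pos: [0.5472, 0.0574, 0.1343]
tcp_rot: [178.7, -0.1, 175.7]
wrist_force: [0.5, 0.5, 0.8]
opening: 0.0511
grasp_force: 0.0
```

```bash
python3 - <<'E'
from h import *
print(get_obs()['ee_pos'],off(rw(.5405,.1024)+[.0825]))
E
```

```text
[0.54716727 0.0573877  0.13434033] (array([ 0.002, -0.003,  0.518]), 'yaw', np.float64(0.0018))
```

{"fn": "servo_tool", "kwargs": {
  "rows": [
    {"offset":[0,0,0.2],"yaw":0,"claw":0.4},
    {"offset":[0,0,0.4],"yaw":0,"claw":0.4},
    {"offset":[0,0,0.5],"yaw":0,"claw":0.4},
    {"offset":[0,0,0.52],"yaw":0,"claw":0.4},
    {"offset":[0,0,0.52],"yaw":0,"claw":0.4},
    {"offset":[0,0,0.52],"yaw":0,"claw":1},
    {"offset":[0,0,0.52],"yaw":0,"claw":1},
    {"offset":[0,0,0.52],"yaw":0,"claw":1},
    {"offset":[0,0,0.52],"yaw":0,"claw":1},
    {"offset":[0,0,0.52],"yaw":0,"claw":1},
    {"offset":[0,0,0.52],"yaw":0,"claw":1}
  ]
}}

```text
time: 50.72
ee_pos: [0.5471, 0.0585, 0.0827]
tcp_rot: [178.7, 0.0, 175.7]
wrist_force: [-0.9, -0.6, 4.8]
opening: 0.0169
grasp_force: 59.3
```

{"fn": "servo_tool", "kwargs": {
  "rows": [
    {"offset":[0,0,-0.15],"yaw":0,"claw":1},
    {"offset":[0,0,-0.4],"yaw":0,"claw":1},
    {"offset":[0,0,-0.7],"yaw":0,"claw":1},
    {"offset":[0,0,-0.8],"yaw":0,"claw":1},
    {"offset":[0,0,-0.8],"yaw":0,"claw":1}
  ]
}}

```text
time: 51.35
ee_pos: [0.5469, 0.0568, 0.1622]
tcp_rot: [178.7, -0.0, 175.7]
wrist_force: [-0.3, -0.1, -0.8]
opening: 0.017
grasp_force: 58.7
```

```bash
python3 - <<'E'
from h import *
print(get_obs()['ee_pos'],get_obs()['opening'],off([.491,.371,.095]))
E
```

```text
[0.54686033 0.05677773 0.16224589] 0.016974321710515695 (array([0.794, 3.075, 0.742]), 'yaw', np.float64(0.0018))
```

{"fn": "servo_tool", "kwargs": {
  "rows": [
    {"offset":[0.08,0.3,0],"yaw":0,"claw":1},
    {"offset":[0.16,0.6,0],"yaw":0,"claw":1},
    {"offset":[0.27,0.95,0],"yaw":0,"claw":1}
  ]
}}

```text
time: 51.72
ee_pos: [0.5262, 0.1541, 0.1624]
tcp_rot: [178.8, -0.2, 175.6]
wrist_force: [0.3, -0.5, -0.6]
opening: 0.0167
grasp_force: 58.7
```

{"fn": "servo_tool", "kwargs": {
  "rows": [
    {"offset":[0.08,0.3,0],"yaw":0,"claw":1},
    {"offset":[0.16,0.6,0],"yaw":0,"claw":1},
    {"offset":[0.27,0.95,0],"yaw":0,"claw":1}
  ]
}}

```text
time: 52.1
ee_pos: [0.5064, 0.2509, 0.1645]
tcp_rot: [178.8, -0.2, 175.7]
wrist_force: [-0.2, 0.0, -0.9]
opening: 0.0166
grasp_force: 58.7
```

{"fn": "servo_tool", "kwargs": {
  "rows": [
    {"offset":[0.08,0.3,0],"yaw":0,"claw":1},
    {"offset":[0.16,0.6,0],"yaw":0,"claw":1},
    {"offset":[0.25,0.9,0],"yaw":0,"claw":1},
    {"offset":[0.25,1,0],"yaw":0,"claw":1},
    {"offset":[0.25,1,0],"yaw":0,"claw":1}
  ]
}}

```text
time: 52.72
ee_pos: [0.4895, 0.3518, 0.1672]
tcp_rot: [178.8, -0.2, 175.7]
wrist_force: [-0.1, 0.1, -0.8]
opening: 0.0171
grasp_force: 58.8
```

```bash
python3 - <<'E'
from h import *
print(get_obs()['ee_pos'],get_obs()['opening'],off([.491,.371,.0455]))
E
```

```text
[0.48946875 0.351798   0.16722797] 0.01709035129451094 (array([-0.004,  0.167,  1.221]), 'yaw', np.float64(0.002))
```

{"fn": "servo_tool", "kwargs": {
  "rows": [
    {"offset":[0,0.17,0.2],"yaw":-0.03,"claw":1},
    {"offset":[0,0.17,0.5],"yaw":-0.03,"claw":1},
    {"offset":[0,0.17,0.8],"yaw":-0.03,"claw":1},
    {"offset":[0,0.17,1],"yaw":-0.03,"claw":1},
    {"offset":[0,0.17,1],"yaw":-0.03,"claw":1}
  ]
}}

```text
time: 53.35
ee_pos: [0.4905, 0.3698, 0.0673]
tcp_rot: [178.8, -0.1, -179.0]
wrist_force: [1.3, -0.2, -0.6]
opening: 0.0166
grasp_force: 58.7
```

{"fn": "servo_tool", "kwargs": {
  "rows": [
    {"offset":[0,0,0.1],"yaw":0,"claw":1},
    {"offset":[0,0,0.18],"yaw":0,"claw":1},
    {"offset":[0,0,0.21],"yaw":0,"claw":1},
    {"offset":[0,0,0.21],"yaw":0,"claw":1},
    {"offset":[0,0,0.21],"yaw":0,"claw":1}
  ]
}}

```text
time: 53.98
ee_pos: [0.4912, 0.3716, 0.0482]
tcp_rot: [178.7, 0.1, -178.9]
wrist_force: [-0.1, -0.3, -1.3]
opening: 0.017
grasp_force: 58.8
```

Down 6 mm to floor (TCP 42 mm), release, lift.

{"fn": "servo_tool", "kwargs": {
  "rows": [
    {"offset":[0,0,0.03],"yaw":0,"claw":1},
    {"offset":[0,0,0.06],"yaw":0,"claw":1},
    {"offset":[0,0,0.06],"yaw":0,"claw":1}
  ]
}}

```text
time: 54.35
ee_pos: [0.4911, 0.3717, 0.0428]
tcp_rot: [178.7, 0.1, -178.9]
wrist_force: [-2.9, -1.4, 7.5]
opening: 0.0168
grasp_force: 59.9
```

{"fn": "servo_tool", "kwargs": {
  "rows": [
    {"offset":[0,0,0],"yaw":0,"claw":0.45},
    {"offset":[0,0,0],"yaw":0,"claw":0.45},
    {"offset":[0,0,0],"yaw":0,"claw":0.45},
    {"offset":[0,0,0],"yaw":0,"claw":0.45},
    {"offset":[0,0,-0.2],"yaw":0,"claw":0.45},
    {"offset":[0,0,-0.5],"yaw":0,"claw":0.45},
    {"offset":[0,0,-0.8],"yaw":0,"claw":0.45},
    {"offset":[0,0,-1],"yaw":0,"claw":0.45},
    {"offset":[0,0,-1],"yaw":0.03,"claw":0.45},
    {"offset":[0,0,-1],"yaw":0.03,"claw":0.45}
  ]
}}

```text
time: 55.6
ee_pos: [0.4913, 0.3695, 0.1434]
tcp_rot: [178.7, -0.0, 175.7]
wrist_force: [0.1, 0.2, -0.4]
opening: 0.0471
grasp_force: 0.0
```

```bash
python3 - <<'E'
from h import *
print(get_obs()['ee_pos'],get_obs()['tcp_rot'],off(rw(.5387,-.0013)+[.16]))
p,d=snap("t10");C=cloud("top",d)
blocks(C,p,.45,.64,-.12,.14,.069,.098,.081)
E
```

```text
[0.4912587 0.3695326 0.1433866] [ 1.78659558e+02 -4.44468435e-03  1.75697666e+02] (array([-0.765, -4.094, -0.262]), 'yaw', np.float64(0.0019))
[325. 194.] 129 [520.3 -43.5  78.4  17.7  -4.8] 0.08
```

```bash
python3 - <<'E'
from h import *
R=np.array([[np.cos(A),np.sin(A)],[-np.sin(A),np.cos(A)]])
for t in("top0","t9","t10"):
    f=np.load(t+".npz");p,d=f['p'],f['d'];C=cloud("top",d)
    hsv=cv2.cvtColor(p,cv2.COLOR_RGB2HSV);H,S,V=[hsv[...,i].astype(int) for i in range(3)]
    m=(H>22)&(H<32)&(S>190)&(V>140);m[:150]=0;m[222:]=0;m[:,:265]=0;m[:,349:]=0
    Q=onz("top",np.argwhere(m)[:,::-1],.057)[:,:2]@R.T
    print(t,len(Q),np.percentile(Q,[1,99],axis=0).round(4).tolist())
Z=C[...,2];print(Z[182:206,325].round(3))
cv2.imwrite("pics/c10.png",cv2.resize(p[150:250,170:360,::-1],(798,420),interpolation=2))
E
```

```text
top0 376 [[0.4433, -0.0813], [0.6173, 0.1686]]
t9 373 [[0.4428, -0.0814], [0.6094, 0.1684]]
t10 410 [[0.4435, -0.0805], [0.6098, 0.1694]]
[0.055 0.074 0.08  0.077 0.081 0.08  0.085 0.073 0.08  0.078 0.081 0.086
 0.084 0.081 0.082 0.081 0.077 0.085 0.084 0.08  0.079 0.082 0.082 0.082]
```

View pics/c10.png

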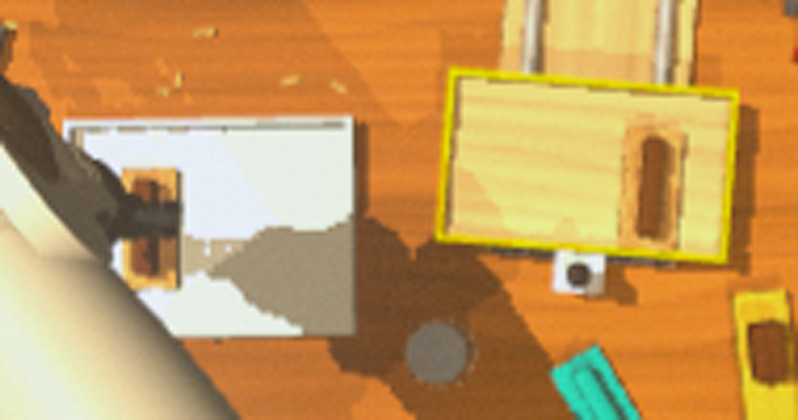

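The second block was knocked about 16 mm along the carriage. It still lies flat inside at (325,194), and the carriage is still home. The first block sits in the tray. Next, the second block.

```bash
python3 - <<'E'
from h import *
print(off([.5203,-.0435,.16]))
E
```

```text
(array([-0.595, -4.092, -0.266]), 'yaw', np.float64(0.0024))
```

{"fn": "servo_tool", "kwargs": {
  "rows": [
    {"offset":[-0.15,-0.3,-0.1],"yaw":0,"claw":0.4},
    {"offset":[-0.3,-0.6,-0.2],"yaw":0,"claw":0.4},
    {"offset":[-0.3,-0.95,-0.26],"yaw":0,"claw":0.4}
  ]
}}

```text
time: 56.02
ee_pos: [0.5143, 0.2709, 0.166]
tcp_rot: [178.7, -0.1, 175.8]
wrist_force: [0.1, -0.8, -0.1]
opening: 0.0515
grasp_force: 0.0
```

{"fn": "servo_tool", "kwargs": {
  "rows": [
    {"offset":[-0.1,-0.3,0],"yaw":0,"claw":0.4},
    {"offset":[-0.2,-0.6,0],"yaw":0,"claw":0.4},
    {"offset":[-0.3,-1,0],"yaw":0,"claw":0.4}
  ]
}}

```text
time: 56.4
ee_pos: [0.5361, 0.1691, 0.1635]
tcp_rot: [178.7, -0.1, 175.8]
wrist_force: [0.4, -0.2, 1.0]
opening: 0.0511
grasp_force: 0.0
```

{"fn": "servo_tool", "kwargs": {
  "rows": [
    {"offset":[0,-0.3,0],"yaw":0,"claw":0.4},
    {"offset":[0,-0.6,0],"yaw":0,"claw":0.4},
    {"offset":[0,-1,0],"yaw":0,"claw":0.4}
  ]
}}

```text
time: 56.78
ee_pos: [0.5283, 0.0694, 0.1612]
tcp_rot: [178.7, -0.1, 175.8]
wrist_force: [0.8, 0.3, 0.5]
opening: 0.0517
grasp_force: 0.0
```

{"fn": "servo_tool", "kwargs": {
  "rows": [
    {"offset":[0,-0.3,0],"yaw":0,"claw":0.4},
    {"offset":[0,-0.6,0],"yaw":0,"claw":0.4},
    {"offset":[0,-1,0],"yaw":0,"claw":0.4},
    {"offset":[0,-1,0],"yaw":0,"claw":0.4}
  ]
}}

```text
time: 57.28
ee_pos: [0.5206, -0.0315, 0.159]
tcp_rot: [178.7, -0.1, 175.6]
wrist_force: [-0.0, 0.5, 0.3]
opening: 0.0513
grasp_force: 0.0
```

```bash
python3 - <<'E'
from h import *
print(get_obs()['ee_pos'],off([.5203,-.0435,.0825]))
E
```

```text
[ 0.52064812 -0.03147174  0.1590304 ] (array([-0.007, -0.137,  0.762]), 'yaw', np.float64(0.0015))
```

{"fn": "servo_tool", "kwargs": {
  "rows": [
    {"offset":[0,-0.14,0],"yaw":0,"claw":0.4},
    {"offset":[0,-0.14,0.3],"yaw":0,"claw":0.4},
    {"offset":[0,-0.14,0.55],"yaw":0,"claw":0.4},
    {"offset":[0,-0.14,0.72],"yaw":0,"claw":0.4},
    {"offset":[0,-0.14,0.76],"yaw":0,"claw":0.4},
    {"offset":[0,-0.14,0.76],"yaw":0,"claw":0.4}
  ]
}}

```text
time: 58.02
ee_pos: [0.5202, -0.0416, 0.0831]
tcp_rot: [178.7, -0.1, 175.7]
wrist_force: [-0.1, -0.1, 0.1]
opening: 0.0513
grasp_force: 0.0
```

{"fn": "servo_tool", "kwargs": {
  "rows": [
    {"offset":[0,0,0],"yaw":0,"claw":1},
    {"offset":[0,0,0],"yaw":0,"claw":1},
    {"offset":[0,0,0],"yaw":0,"claw":1},
    {"offset":[0,0,0],"yaw":0,"claw":1},
    {"offset":[0,0,0],"yaw":0,"claw":1},
    {"offset":[0,0,0],"yaw":0,"claw":1}
  ]
}}

```text
time: 58.78
ee_pos: [0.5206, -0.0418, 0.0837]
tcp_rot: [178.7, 0.0, 175.7]
wrist_force: [0.4, -0.1, 6.2]
opening: 0.017
grasp_force: 59.3
```

{"fn": "servo_tool", "kwargs": {
  "rows": [
    {"offset":[0,0,-0.15],"yaw":0,"claw":1},
    {"offset":[0,0,-0.4],"yaw":0,"claw":1},
    {"offset":[0,0,-0.7],"yaw":0,"claw":1},
    {"offset":[0,0,-0.9],"yaw":0,"claw":1},
    {"offset":[0,0,-0.9],"yaw":0,"claw":1}
  ]
}}

```text
time: 59.4
ee_pos: [0.5206, -0.0439, 0.1744]
tcp_rot: [178.7, 0.1, 175.7]
wrist_force: [-0.1, 0.3, -1.5]
opening: 0.0165
grasp_force: 59.1
```

```bash
python3 - <<'E'
from h import *
print(get_obs()['ee_pos'],off([.493,.268,.17]))
E
```

```text
[ 0.52055954 -0.04385466  0.17441172] (array([0.51 , 3.087, 0.112]), 'yaw', np.float64(0.0018))
```

{"fn": "servo_tool", "kwargs": {
  "rows": [
    {"offset":[0.06,0.3,0],"yaw":0,"claw":1},
    {"offset":[0.12,0.6,0],"yaw":0,"claw":1},
    {"offset":[0.17,0.95,0],"yaw":0,"claw":1}
  ]
}}

```text
time: 59.78
ee_pos: [0.5095, 0.0529, 0.1736]
tcp_rot: [178.7, -0.2, 175.6]
wrist_force: [-0.8, -0.2, -0.7]
opening: 0.0169
grasp_force: 59.1
```

{"fn": "servo_tool", "kwargs": {
  "rows": [
    {"offset":[0.06,0.3,0],"yaw":0,"claw":1},
    {"offset":[0.12,0.6,0],"yaw":0,"claw":1},
    {"offset":[0.17,0.95,0],"yaw":0,"claw":1}
  ]
}}

```text
time: 60.15
ee_pos: [0.4997, 0.149, 0.1757]
tcp_rot: [178.8, -0.2, 175.7]
wrist_force: [0.3, 0.3, -1.3]
opening: 0.0168
grasp_force: 59.1
```

{"fn": "servo_tool", "kwargs": {
  "rows": [
    {"offset":[0.06,0.3,0],"yaw":0,"claw":1},
    {"offset":[0.12,0.6,0],"yaw":0,"claw":1},
    {"offset":[0.17,0.9,0],"yaw":0,"claw":1},
    {"offset":[0.17,1,0],"yaw":0,"claw":1},
    {"offset":[0.17,1,0],"yaw":0,"claw":1}
  ]
}}

```text
time: 60.78
ee_pos: [0.4908, 0.2492, 0.1783]
tcp_rot: [178.8, -0.1, 175.7]
wrist_force: [0.1, -0.1, -0.7]
opening: 0.0168
grasp_force: 59.1
```

```bash
python3 - <<'E'
from h import *
print(get_obs()['ee_pos'],get_obs()['opening'],off([.493,.268,.0455]))
p,d=snap("t11");C=cloud("top",d)
blocks(C,p,.41,.58,.19,.44,.028,.06,.041)
E
```

```text
[0.49075106 0.24917339 0.17833297] 0.01679249723143442 (array([-0.012,  0.161,  1.332]), 'yaw', np.float64(0.0021))
```

```bash
python3 - <<'E'
from h import *
p,d=snap("s11","scene");C=cloud("scene",d)
X,Y,Z=C[...,0],C[...,1],C[...,2]
m=(X>.41)&(X<.58)&(Y>.21)&(Y<.44)&(Z>.032)&(Z<.06);P=C[m];print(m.sum(),rect(P) if m.sum() else None)
E
```

```text
141 [493.2 371.5  82.5  18.    1. ]
```

Block A is still at (493,371), so the slot is clear. Lowering block B.

{"fn": "servo_tool", "kwargs": {
  "rows": [
    {"offset":[-0.01,0.16,0.2],"yaw":-0.03,"claw":1},
    {"offset":[-0.01,0.16,0.5],"yaw":-0.03,"claw":1},
    {"offset":[-0.01,0.16,0.8],"yaw":-0.03,"claw":1},
    {"offset":[-0.01,0.16,1],"yaw":-0.03,"claw":1},
    {"offset":[-0.01,0.16,1],"yaw":-0.03,"claw":1}
  ]
}}

```text
time: 61.5
ee_pos: [0.4925, 0.2659, 0.078]
tcp_rot: [178.8, -0.1, -179.0]
wrist_force: [-0.4, 0.2, -0.2]
opening: 0.0167
grasp_force: 59.2
```

{"fn": "servo_tool", "kwargs": {
  "rows": [
    {"offset":[0,0,0.15],"yaw":0,"claw":1},
    {"offset":[0,0,0.26],"yaw":0,"claw":1},
    {"offset":[0,0,0.31],"yaw":0,"claw":1},
    {"offset":[0,0,0.31],"yaw":0,"claw":1},
    {"offset":[0,0,0.31],"yaw":0,"claw":1}
  ]
}}

```text
time: 62.12
ee_pos: [0.4934, 0.2681, 0.0489]
tcp_rot: [178.7, 0.1, -178.9]
wrist_force: [0.5, -0.2, -0.2]
opening: 0.0168
grasp_force: 59.2
```

{"fn": "servo_tool", "kwargs": {
  "rows": [
    {"offset":[0,0,0.03],"yaw":0,"claw":1},
    {"offset":[0,0,0.055],"yaw":0,"claw":1},
    {"offset":[0,0,0.055],"yaw":0,"claw":1}
  ]
}}

```text
time: 62.5
ee_pos: [0.4934, 0.2682, 0.0438]
tcp_rot: [178.7, 0.1, -178.9]
wrist_force: [-2.8, -1.7, 5.7]
opening: 0.017
grasp_force: 60.1
```

{"fn": "servo_tool", "kwargs": {
  "rows": [
    {"offset":[0,0,0],"yaw":0,"claw":0.45},
    {"offset":[0,0,0],"yaw":0,"claw":0.45},
    {"offset":[0,0,0],"yaw":0,"claw":0.45},
    {"offset":[0,0,0],"yaw":0,"claw":0.45},
    {"offset":[0,0,-0.2],"yaw":0,"claw":0.45},
    {"offset":[0,0,-0.5],"yaw":0,"claw":0.45},
    {"offset":[0,0,-0.8],"yaw":0,"claw":0.45},
    {"offset":[0,0,-1],"yaw":0,"claw":0.45}
  ]
}}

```text
time: 63.5
ee_pos: [0.4935, 0.266, 0.1445]
tcp_rot: [178.7, 0.1, -178.9]
wrist_force: [0.5, 0.7, -0.4]
opening: 0.0469
grasp_force: 0.0
```

{"fn": "servo_tool", "kwargs": {
  "rows": [
    {"offset":[0.2,-0.3,-0.2],"yaw":0,"claw":0.45},
    {"offset":[0.4,-0.6,-0.4],"yaw":0,"claw":0.45},
    {"offset":[0.7,-0.95,-0.6],"yaw":0,"claw":0.45}
  ]
}}

```text
time: 63.88
ee_pos: [0.4244, 0.1675, 0.2012]
tcp_rot: [178.7, 0.0, -178.9]
wrist_force: [-0.5, -1.0, 1.0]
opening: 0.0468
grasp_force: 0.0
```

{"fn": "servo_tool", "kwargs": {
  "rows": [
    {"offset":[0.2,-0.3,0],"yaw":0,"claw":0.45},
    {"offset":[0.4,-0.6,0],"yaw":0,"claw":0.45},
    {"offset":[0.6,-0.95,0],"yaw":0,"claw":0.45},
    {"offset":[0.6,-0.95,0],"yaw":0,"claw":0.45},
    {"offset":[0.6,-0.95,0],"yaw":0,"claw":0.45}
  ]
}}

```text
time: 64.5
ee_pos: [0.3671, 0.0724, 0.1988]
tcp_rot: [178.7, 0.1, -179.0]
wrist_force: [0.3, 0.3, -0.5]
opening: 0.047
grasp_force: 0.0
```

```bash
python3 - <<'E'
from h import *
print(get_obs()['ee_pos'],get_obs()['q'].round(1))
p,d=snap("t12");C=cloud("top",d)
blocks(C,p,.41,.58,.215,.42,.030,.06,.041)
R=np.array([[np.cos(A),np.sin(A)],[-np.sin(A),np.cos(A)]])
hsv=cv2.cvtColor(p,cv2.COLOR_RGB2HSV);H,S,V=[hsv[...,i].astype(int) for i in range(3)]
m=(H>22)&(H<32)&(S>190)&(V>140);m[:150]=0;m[222:]=0;m[:,:265]=0;m[:,349:]=0
Q=onz("top",np.argwhere(m)[:,::-1],.057)[:,:2]@R.T
print(len(Q),np.percentile(Q,[1,99],axis=0).round(4).tolist())
E
```

```text
[0.367111   0.07237332 0.19881133] [ 10.3 -20.3 -18.5  91.5   1.3   9.2]
[204. 204.] 123 [490.6 368.6  75.7  20.6   0.9] 0.04
[234. 203.] 117 [494.2 264.1  75.6  17.1   0.7] 0.04
375 [[0.4429, -0.0814], [0.6094, 0.1686]]
```

View pics/t12.png

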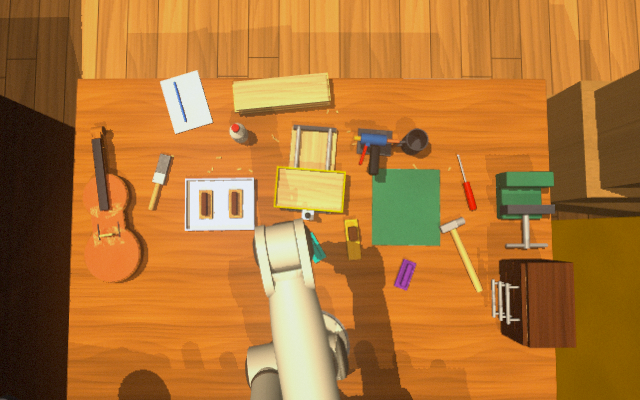

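Both blocks lie flat in the tray at (204,204) and (234,203). The carriage is home and empty, the other things have not moved, and the robot is touching nothing.

```bash
python3 -c "
from workcell import *
print(job_done())"
```

```text
the job is handed in; nothing more can be done
None
```

The job is handed in, with no verdict returned: there were two blocks on the mat (both dark-ribbed), they were blown off with two full trigger squeezes at the far stop, and both now lie flat side by side in the white tray with the carriage at its near stop.

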